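# Stir the deburring media in the tumbler bowl

## Task

The balls and slugs have crept to the far half of the tumbler bowl: take the wooden paddle from the open tin and, blade down at the bottom among them, stir in wide circles round the bowl, a couple of full turns anticlockwise seen from above, reaching under the clear shield, so that the pieces are well shifted. Keep every piece in the bowl, touch the pieces only with the paddle and do not knock the shield. Then stand the paddle back in the tin, blade down, and leave the other things on the bench where they are.

Things in the scene. Friction and masses are not known exactly. Their poses are not given: they have to be found in the camera images.
- tumbler: Deburring tumbler, fixed: grey round base 60 mm high carrying an open grey bowl. Origin: centre of its underside on the bench, z up. Bowl: flat inner floor, radius 72 mm, at height 65 mm; straight flared wall 4 mm thick to inner radius 102 mm at the rim, 125 mm above the bench. Its -x side is open and faces the robot (within 0.3 rad); the +x half is roofed by the shield.
- bowl_floor (a point): Centre of the bowl's flat inner floor; axes as the tumbler's (x towards the shielded far side, y to the left, z up).
- shield: Clear level plate 145 x 230 x 5 mm, fixed over the far part of the bowl. Origin: in its underside, straight above the bowl's centre, 190 mm above the bench (65 mm above the rim). In tumbler axes it covers x -10 to +135 mm, y -115 to +115 mm; two 12 mm posts at x 128, y +-105 mm. Nothing is above the bowl's near part.
- paddle: Wooden stirring paddle, 240 mm long, 50 to 85 g, loose, standing in the tin, leaning about 30 degrees towards the robot's side. Origin: centre of the blade (lower) end; z runs along the stick to the handle end at z = 240 mm. Blade 22 mm wide (y) x 12 mm thick (x) up to z = 62 mm; above it a square 16 x 16 mm stick. It leans in its own x-z plane; its y axis is level.
- tin: Open round steel tin on a 120 mm wooden foot disc, fixed to the bench. Origin: centre of the underside, z up. Outer radius 46 mm, inner radius 42 mm, inner floor at 5 mm, rim at 125 mm. Stands left or right of the tumbler, in exchange with the paint can.
- paint_can: Bystander: closed can, radius 45 mm, 115 mm high, no opening; origin at the centre of its underside.
- screwdriver: Bystander: screwdriver lying on the bench between robot and tumbler.
- parts_bin: Bystander: small open blue bin 110 x 140 x 60 mm, origin at the centre of its underside.
- ball0: White ceramic deburring ball, diameter 24 mm, 18 g, loose in the bowl, at the start in its far half.
- ball0_center (a point): Centre of ball0.
- ball1: White ceramic deburring ball, diameter 24 mm, 18 g, loose in the bowl, at the start in its far half.
- ball1_center (a point): Centre of ball1.
- ball2: White ceramic deburring ball, diameter 24 mm, 18 g, loose in the bowl, at the start in its far half.
- ball2_center (a point): Centre of ball2.
- ball3: White ceramic deburring ball, diameter 24 mm, 18 g, loose in the bowl, at the start in its far half.
- ball3_center (a point): Centre of ball3.
- ball4: White ceramic deburring ball, diameter 24 mm, 18 g, loose in the bowl, at the start in its far half.
- ball4_center (a point): Centre of ball4.
- slug0: Steel slug, upright cylinder at the start, diameter 22 mm, 20 mm high, 60 g, loose in the bowl, at the start in its far half.
- slug0_center (a point): Centre of slug0.
- slug1: Steel slug, upright cylinder at the start, diameter 22 mm, 20 mm high, 60 g, loose in the bowl, at the start in its far half.
- slug1_center (a point): Centre of slug1.

How it is judged:
By the outcome, as a careful person would: the job done as asked, in the order asked, and still so for the second after the job is handed in, with the robot touching nothing.
It also fails if it takes over 66 s, if anything falls off the work surface, if the arm or the gripper's body presses on something with over 40 N, if the wrist force passes 120 N, or if a joint passes its speed limit or range.

## Robot

A 6-joint arm with a two-finger parallel gripper is mounted at the origin on the work surface. World frame = base frame: x ahead of the robot, y to its left, z up, the work surface at z = 0. Lengths are in m, angles in rad, forces in N, time in s.
With the tool pointing down it reaches from about 0.35 to 0.975 m from the base axis. Payload 4.9 kg.
Tool frame: the origin (TCP) lies midway between the tips of the shut fingers; the grasp point (between the pads) lies manip.grip_depth behind it (manip.grip_depth is the distance from the TCP to the grasp point, in m); z points along the fingers, x is the direction in which the jaws open and shut, and the axes are right-handed (so a half turn about z gives the same grasp; the last joint's range is limited). The gripper opens to 85 mm and grips with 20 to 120 N. Pads are 22 mm wide; open, the fingers measure 114 mm over their backs; the gripper's body (76 mm by 85 mm) begins 54 mm behind the grasp point. The pads swing forward as they close: fully open they stand 13 mm farther back than shut.
Start: joints at [-1.258, 0.053, 1.613, -0, 1.476, -0.119], TCP at [0.262, -0.568, 0.231] pointing down, gripper open.
Joint ranges: [-3.01, 3.01], [-1.01, 2.22], [0.06, 2.58], [-1.02, 4.17], [0.09, 2.62], [-3.14, 3.14]. Speed limits (rad/s): [2.57, 2.57, 3.14, 3.14, 3.14, 3.14].

## Interface

Orientations are given as a unit quaternion [w, x, y, z].
In Python, from plant import state, grab_frame, ticket, manip gives the robot as it stands.
- The arm moves only by the tool carry_out, never from a script. Its argument "moves" is a list that holds one entry, the list of rows, each a list of 7 numbers: the turn, a rotation vector about the tool's x, y, z each as a share of 5 degrees, from -1 to 1, then the shift along the tool's x, y, z each as a share of 0.04 m, from -1 to 1, then the gripper command: -1 is shut, 1 is fully open, values between are in proportion. A call has 1 to 8 rows; each row shifts and turns the commanded pose from where the row before left it, along the tool's axes as they then stand; what a row does not reach is not made up. A row lasts 1/12 s, in which the tool goes at most 41.7 mm and 7.16 degrees, less where a joint would pass 70% of its speed; a pose out of reach is approached as far as the arm can. A call with a number of a shift or a turn outside -1 to 1 is refused whole. A call with a gripper value outside its range is refused whole. The fingers move at their own pace and stop on an object; the grip force is fixed at half the most. Time passes only in rows, so rows that do not move let the fingers close. It gives the time, the measured TCP pose, the force and the opening at its end, in the units of the state.
- state(): the state, without advancing time (a new reading comes with each control period).
- grab_frame(name): name is "side" or "top"; returns a dict with "frame" (420x560x3 uint8, red, green, blue), "z_map" (420x560 float32, m along the optical axis (not along the pixel's ray), 0 where there is no reading), "K" (3x3 intrinsics, pixels), "world_from_camera" (4x4, takes a point from camera to world coordinates). Camera axes: x right, y down, z forward; pixel columns grow to the right and rows downward; lengths in m; the calibration is good to about 2 mm. A picture is of the moment at which its call begins.
- ticket.job_done(): hands the job in, once; it reports no verdict.
The state is a dict: "time": time; "joint_pos": joint angles; "joint_vel": joint speeds; "joint_efforts": joint torques, N m; "tool_pos": TCP position; "tool_rot": TCP orientation; "contact_force": force on the tool from outside, world axes, zero at the start; "ft_torque": the same for the moment, N m; "gripper_width": opening from 0.0 (shut) to 1.0 (fully open).
Only numpy, scipy, OpenCV 4.12 (cv2) and the standard library are available. Lean on these libraries where they do the work, as an engineer would, in place of code of your own. Each camera call takes 0.05 s, during which the arm holds its last target.

## Working session

There is one attempt and no reset: what is moved stays moved. The work goes in short steps, Python scripts to look and compute and a tool call to move; the robot and the scene stay as the last step left them, time stands still between calls to the robot, and variables do not carry over. Pictures are saved under pics/ and viewed, and the job is handed in when it is done.

Besides the shell and the picture viewer there is one more tool, called as name(argument=value, ...) on one line, values as JSON. carry_out: Moves the arm, as the interface text tells. Shift numbers are shares of 0.04 m and turn numbers shares of 5 degrees, none past 1 either way. Its arguments: {"type":"object","properties":{"moves":{"type":"array"}},"required":["moves"]}

```bash
ls -la; mkdir -p pics; python3 - <<'E'
from plant import state, grab_frame, ticket, manip
import cv2,numpy as np
print(state()); print({k:getattr(manip,k) for k in dir(manip) if k[0]!='_'})
for n in("side","top"):
    f=grab_frame(n); cv2.imwrite(f"pics/{n}0.png",f["frame"][:,:,::-1]); print(n,f["K"],f["world_from_camera"])
    np.savez(f"{n}0.npz",**f)
E
```

```text
total 12
drwxr-xr-x  3 agent agent 4096 Dec  5 23:08 .
drwxr-xr-x 23 root  root  4096 Dec  5 23:08 ..
drwxr-xr-x  2 agent agent 4096 Dec  5 23:08 pics
{'time': 0.0, 'joint_pos': array([-1.25797003e+00,  5.33768317e-02,  1.61433403e+00,  1.86378319e-05,
        1.47598536e+00, -1.18999682e-01]), 'joint_vel': array([ 4.05349117e-04,  4.29833635e-05, -4.48521161e-04, -9.41453881e-04,
       -1.34023391e-03,  1.64197449e-03]), 'joint_efforts': array([-1.95075285e-03, -3.93694282e+01, -3.70172489e+01, -2.61788746e-04,
        7.00308665e-03, -1.69698666e-05]), 'tool_pos': array([ 0.26138941, -0.56701523,  0.23002672]), 'tool_rot': array([-6.75434274e-04,  8.42177734e-01, -5.39198997e-01, -8.06305579e-04]), 'contact_force': array([-0.77493735, -0.77127388,  0.4030123 ]), 'ft_torque': array([-0.01356476, -0.03024508,  0.0447119 ]), 'gripper_width': 1.0000513620512748}
{'IKError': <class 'plant.IKError'>, 'grip_depth': 0.0187}
side [[446.10185      0.         280.82768945]
 [  0.         446.10185    213.94711797]
 [  0.           0.           1.        ]] [[-0.70045756 -0.39061911  0.59730722  0.02899111]
 [-0.71368998  0.38054151 -0.58807719  0.54802828]
 [ 0.002414   -0.83821529 -0.54533412  0.62325104]
 [ 0.          0.          0.          1.        ]]
top [[408.344756     0.         284.60497328]
 [  0.         408.344756   217.3651359 ]
 [  0.           0.           1.        ]] [[-2.00952299e-02 -9.81221380e-01  1.91835305e-01  3.98737679e-01]
 [-9.99798000e-01  1.97938035e-02 -3.48771807e-03  8.05179602e-03]
 [-3.74926792e-04 -1.91866641e-01 -9.81420935e-01  9.72692068e-01]
 [ 0.00000000e+00  0.00000000e+00  0.00000000e+00  1.00000000e+00]]
```

View pics/side0.png

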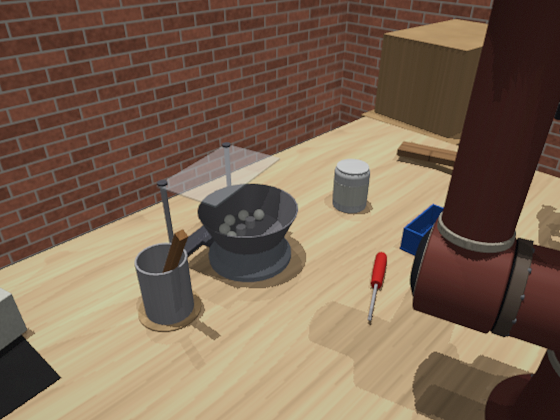

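View pics/top0.png

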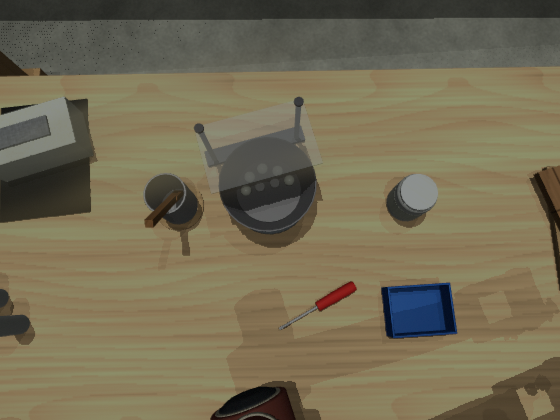

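```bash
cat > h.py <<'E'
import numpy as np,cv2
def load(n): return dict(np.load(n))
def P(f,u,v,z=None):
    K=f["K"];T=f["world_from_camera"]
    if z is None: z=f["z_map"][int(round(v)),int(round(u))]
    p=np.array([(u-K[0,2])/K[0,0]*z,(v-K[1,2])/K[1,1]*z,z]); return T[:3,:3]@p+T[:3,3]
def PZ(f,u,v,h):
    K=f["K"];T=f["world_from_camera"]
    d=T[:3,:3]@np.array([(u-K[0,2])/K[0,0],(v-K[1,2])/K[1,1],1]); return T[:3,3]+d*(h-T[2,3])/d[2]
def proj(f,p):
    K=f["K"];T=f["world_from_camera"]; q=T[:3,:3].T@(np.asarray(p)-T[:3,3]); return K[0,0]*q[0]/q[2]+K[0,2],K[1,1]*q[1]/q[2]+K[1,2]
def cloud(f):
    K=f["K"];T=f["world_from_camera"];z=f["z_map"];v,u=np.mgrid[:z.shape[0],:z.shape[1]]
    p=np.stack([(u-K[0,2])/K[0,0]*z,(v-K[1,2])/K[1,1]*z,z],-1); return p@T[:3,:3].T+T[:3,3]
def crop(f,u0,u1,v0,v1,s,name):
    im=cv2.resize(f["frame"][v0:v1,u0:u1,::-1],None,fx=s,fy=s,interpolation=cv2.INTER_CUBIC)
    for u in range((u0+9)//10*10,u1,10): cv2.putText(im,str(u),((u-u0)*s,10),0,.35,(0,255,255)); cv2.line(im,((u-u0)*s,12),((u-u0)*s,18),(0,255,255))
    for v in range((v0+9)//10*10,v1,10): cv2.putText(im,str(v),(0,(v-v0)*s+4),0,.35,(0,255,255))
    cv2.imwrite(name,im)
E
python3 - <<'E'
from h import *
t=load("top0.npz");s=load("side0.npz")
crop(t,135,325,90,240,4,"pics/ct.png"); crop(s,130,310,130,330,3,"pics/cs.png")
C=cloud(t)
# rim heights
for (nm,box,h0,h1) in (("tin",(135,205,160,235),.118,.132),("bowl",(205,325,125,240),.118,.132)):
    u0,u1,v0,v1=box; c=C[v0:v1,u0:u1].reshape(-1,3); m=(c[:,2]>h0)&(c[:,2]<h1); q=c[m]
    A=np.c_[q[:,:2],np.ones(len(q))]; 
    for it in range(5):
        A=np.c_[q[:,:2],np.ones(len(q))]; sol=np.linalg.lstsq(A,(q[:,:2]**2).sum(1),rcond=None)[0]; ctr=sol[:2]/2; r=np.sqrt(sol[2]+ctr@ctr)
        d=abs(np.linalg.norm(q[:,:2]-ctr,axis=1)-r); q=q[d<max(.006,2*np.median(d))]
    print(nm,ctr,r,len(q))
# paddle
u0,u1,v0,v1=135,205,180,235; c=C[v0:v1,u0:u1].reshape(-1,3); q=c[c[:,2]>.14]
print(len(q),q[:,2].max()); print(q[np.argsort(q[:,2])][::max(1,len(q)//25)].round(3))
E
```

```text
tin [0.6221314  0.26106307] 0.043703338297024906 310
bowl [0.63983238 0.04097703] 0.10139131241803111 473
293 0.972692068422813
[[0.578 0.254 0.142]
 [0.588 0.253 0.145]
 [0.58  0.253 0.15 ]
 [0.569 0.253 0.155]
 [0.564 0.254 0.159]
 [0.58  0.266 0.163]
 [0.576 0.266 0.168]
 [0.575 0.263 0.173]
 [0.573 0.261 0.176]
 [0.559 0.253 0.181]
 [0.567 0.266 0.185]
 [0.556 0.253 0.189]
 [0.559 0.253 0.194]
 [0.56  0.26  0.198]
 [0.56  0.263 0.2  ]
 [0.557 0.259 0.205]
 [0.554 0.258 0.21 ]
 [0.551 0.26  0.213]
 [0.534 0.265 0.215]
 [0.541 0.261 0.216]
 [0.535 0.262 0.217]
 [0.537 0.266 0.218]
 [0.542 0.264 0.219]
 [0.542 0.254 0.221]
 [0.547 0.257 0.222]
 [0.545 0.253 0.223]
 [0.399 0.008 0.973]]
```

View pics/ct.png

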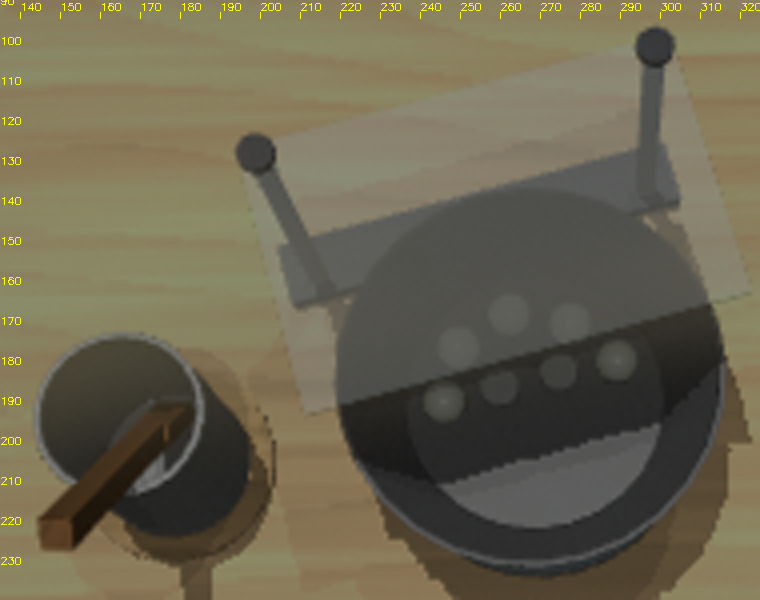

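View pics/cs.png

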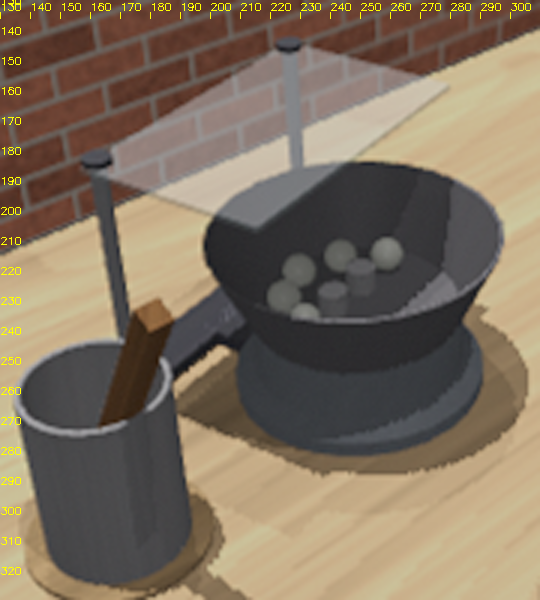

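```bash
python3 - <<'E'
from h import *
from scipy.optimize import least_squares
t=load("top0.npz");s=load("side0.npz")
T=np.array([.622,.261])
pts=[]
for f in (t,s):
    c=cloud(f).reshape(-1,3); c=c[(c[:,2]>.135)&(c[:,2]<.24)&(abs(c[:,0]-.56)<.06)&(abs(c[:,1]-.261)<.04)]; print(len(c)); pts.append(c)
def res(p,q):
    az,ti=p[3],p[4]; 
    h=np.array([-np.cos(az),-np.sin(az),0]); Z=h*np.sin(ti)+np.array([0,0,1])*np.cos(ti); Y=np.array([np.sin(az),-np.cos(az),0])*-1
    X=np.cross(Y,Z); d=q-p[:3]; l=np.c_[d@X,d@Y,d@Z+.12]; hb=np.array([.008,.008,.12])
    a=abs(l)-hb; out=np.linalg.norm(np.maximum(a,0),axis=1); ins=np.minimum(a.max(1),0); return out+ins
for q in (pts[0],pts[1],np.vstack(pts)):
    r=least_squares(lambda p:res(p,q),[.545,.261,.215,0.,.52],loss="soft_l1",f_scale=.001); p=r.x
    az,ti=p[3:]; Z=np.array([-np.cos(az)*np.sin(ti),-np.sin(az)*np.sin(ti),np.cos(ti)])
    print("top",p[:3].round(4),"az",np.degrees(az),"tilt",np.degrees(ti),"bottom",(p[:3]-.24*Z).round(4),"med",np.median(abs(r.fun)))
# tin/bowl from side
C=cloud(s)
for (nm,c0,rr) in (("tin",T,.044),("bowl",np.array([.64,.041]),.104)):
    c=C.reshape(-1,3); q=c[(abs(c[:,2]-.125)<.004)&(abs(np.linalg.norm(c[:,:2]-c0,axis=1)-rr)<.012)]
    A=np.c_[q[:,:2],np.ones(len(q))]; sol=np.linalg.lstsq(A,(q[:,:2]**2).sum(1),rcond=None)[0]; ctr=sol[:2]/2; print(nm,ctr,np.sqrt(sol[2]+ctr@ctr),len(q))
for h in (.19,.195,.2):
    a=PZ(t,199,128,h);b=PZ(t,298.7,101.5,h); d=a-b; print(h,a,b,np.linalg.norm(d[:2]),"yaw",np.degrees(np.arctan2(-d[0],d[1])))
for u,v in ((199,128),(298.7,101.5)): print("depth",P(t,u,v))
# pieces
for u,v in ((246,191),(250,177),(262,168.5),(277,171),(289,180)): print("ball",PZ(t,u,v,.077+.006))
for u,v in ((260,187),(275,183)): print("slug",PZ(t,u,v,.085))
E
```

```text
294
479
top [0.4724 0.261  0.3423] az 0.2454566767510979 tilt 28.64722250774253 bottom [0.5875 0.2615 0.1317] med 0.0003879581574649112
top [0.5406 0.2626 0.2186] az 0.47876229780583085 tilt 28.77683196911227 bottom [0.6562 0.2635 0.0082] med 0.0003434532343839832
top [0.5403 0.2621 0.2189] az 0.3579973947283696 tilt 28.69528788436607 bottom [0.6555 0.2629 0.0083] med 0.0005152732483300615
tin [0.62296372 0.26388001] 0.04360636282581303 362
bowl [0.64100781 0.04374757] 0.10260723522095336 458
0.19 [0.74101448 0.17617746 0.19      ] [ 0.79520062 -0.02877349  0.19      ] 0.21199299598312493 yaw 14.809345141578099
0.195 [0.73882794 0.17510344 0.195     ] [ 0.79266793 -0.02853824  0.195     ] 0.21063874055793386 yaw 14.80934514157808
0.2 [0.73664141 0.17402942 0.2       ] [ 0.79013524 -0.02830299  0.2       ] 0.20928448513274275 yaw 14.809345141578063
depth [0.73611271 0.17376972 0.201209  ]
depth [ 0.78931329 -0.02822665  0.20162269]
ball [0.63478538 0.0904613  0.083     ]
ball [0.66731455 0.08134336 0.083     ]
ball [0.68684225 0.05399193 0.083     ]
ball [0.68023157 0.01999771 0.083     ]
ball [ 0.65848624 -0.00677208  0.083     ]
slug [0.64289915 0.05879448 0.085     ]
slug [0.65153148 0.02493949 0.085     ]
```

```bash
cat > plan.py <<'E'
import numpy as np,json,os
from scipy.spatial.transform import Rotation as Ro, Slerp
def q2R(q): return Ro.from_quat([q[1],q[2],q[3],q[0]])
def tiltR(deg):
    t=np.radians(deg); z=np.array([np.sin(t),0,-np.cos(t)]); x=np.array([0,-1.,0]); return Ro.from_matrix(np.c_[x,np.cross(z,x),z])
def get():
    d=json.load(open("cmd.json")); return np.array(d["p"]),q2R(d["q"])
def put(p,R):
    q=R.as_quat(); json.dump({"p":list(p),"q":[q[3],*q[:3]]},open("cmd.json","w"))
def fromstate():
    from plant import state
    s=state(); put(s["tool_pos"],q2R(s["tool_rot"]))
def rows(wps,grip,save=True):
    """wps: list of (p,R,n); prints rows in chunks of 8"""
    p,R=get(); out=[]
    for tp,tR,n in wps:
        tp=np.array(tp); p0,R0=p,R; sl=Slerp([0,1],Ro.concatenate([R0,tR]))
        for i in range(1,n+1):
            gp=p0+(tp-p0)*i/n; gR=sl(i/n)
            w=np.round((R.inv()*gR).as_rotvec()/np.radians(5),2); d=np.round(R.inv().apply(gp-p)/.04,2)
            w[abs(w)<.03]=0
            assert abs(w).max()<=1 and abs(d).max()<=1,(w,d)
            p=p+R.apply(d*.04); R=R*Ro.from_rotvec(w*np.radians(5)); out.append([*(w+0.),*(d+0.),grip])
    for i in range(0,len(out),8): print(json.dumps([[float(x) for x in r] for r in out[i:i+8]]).replace(".0,",",").replace(" ",""))
    if save: put(p,R)
    print("end",p.round(4),R.as_quat().round(4))
def cmp():
    from plant import state
    s=state();p,R=get(); print("t",s["time"],"dp",(s["tool_pos"]-p).round(4),"drot",np.degrees((R.inv()*q2R(s["tool_rot"])).as_rotvec()).round(2),"F",s["contact_force"].round(2),"w",s["gripper_width"],"q",s["joint_pos"].round(2))
E
python3 - <<'E'
from plan import *
put([.262,-.568,.231],q2R([0,.842177,-.539199,0]))
rows([([.511,.262,.2715],tiltR(28.7),32)],1)
E
```

```text
[[0.18,0.04,0.15,-0.51,-0.45,-0.03,1.0],[0.17,0.04,0.15,-0.51,-0.44,-0.03,1.0],[0.18,0.04,0.15,-0.52,-0.44,-0.02,1.0],[0.18,0.04,0.16,-0.52,-0.42,-0.02,1.0],[0.17,0.03,0.15,-0.53,-0.43,-0.01,1.0],[0.18,0.04,0.15,-0.54,-0.41,-0.01,1.0],[0.18,0.04,0.15,-0.54,-0.41,0,1.0],[0.17,0.04,0.15,-0.55,-0.4,0,1.0]]
[[0.18,0.04,0.15,-0.55,-0.39,0.01,1.0],[0.18,0.04,0.15,-0.56,-0.39,0.01,1.0],[0.17,0.04,0.16,-0.56,-0.38,0.01,1.0],[0.18,0.03,0.15,-0.57,-0.37,0.02,1.0],[0.18,0.04,0.15,-0.57,-0.36,0.02,1.0],[0.17,0.04,0.15,-0.57,-0.36,0.03,1.0],[0.18,0.04,0.15,-0.59,-0.34,0.03,1.0],[0.17,0.04,0.15,-0.58,-0.34,0.03,1.0]]
[[0.18,0.04,0.15,-0.59,-0.33,0.04,1.0],[0.18,0.04,0.15,-0.6,-0.33,0.03,1.0],[0.17,0.04,0.16,-0.6,-0.31,0.04,1.0],[0.18,0.03,0.15,-0.6,-0.3,0.05,1.0],[0.18,0.04,0.15,-0.61,-0.3,0.04,1.0],[0.17,0.04,0.15,-0.61,-0.29,0.05,1.0],[0.18,0.04,0.15,-0.62,-0.28,0.06,1.0],[0.18,0.04,0.15,-0.61,-0.27,0.05,1.0]]
[[0.17,0.04,0.15,-0.63,-0.26,0.05,1.0],[0.18,0.04,0.16,-0.62,-0.25,0.06,1.0],[0.18,0.04,0.15,-0.63,-0.24,0.06,1.0],[0.17,0.03,0.15,-0.64,-0.23,0.06,1.0],[0.18,0.04,0.15,-0.64,-0.23,0.06,1.0],[0.18,0.04,0.15,-0.64,-0.21,0.06,1.0],[0.17,0.04,0.15,-0.64,-0.21,0.07,1.0],[0.18,0.04,0.15,-0.64,-0.19,0.06,1.0]]
end [0.5109 0.2619 0.2716] [ 0.6852 -0.6849  0.1753 -0.1752]
```

carry_out(moves=[[[0.18,0.04,0.15,-0.51,-0.45,-0.03,1.0],[0.17,0.04,0.15,-0.51,-0.44,-0.03,1.0],[0.18,0.04,0.15,-0.52,-0.44,-0.02,1.0],[0.18,0.04,0.16,-0.52,-0.42,-0.02,1.0],[0.17,0.03,0.15,-0.53,-0.43,-0.01,1.0],[0.18,0.04,0.15,-0.54,-0.41,-0.01,1.0],[0.18,0.04,0.15,-0.54,-0.41,0,1.0],[0.17,0.04,0.15,-0.55,-0.4,0,1.0]]])

```text
time: 0.77
tool_pos: [0.3238, -0.3585, 0.2409]
tool_rot: [-0.045, 0.811, -0.582, 0.044]
contact_force: [0.5, 0.0, -0.6]
gripper_width: 1.0
```

carry_out(moves=[[[0.18,0.04,0.15,-0.55,-0.39,0.01,1.0],[0.18,0.04,0.15,-0.56,-0.39,0.01,1.0],[0.17,0.04,0.16,-0.56,-0.38,0.01,1.0],[0.18,0.03,0.15,-0.57,-0.37,0.02,1.0],[0.18,0.04,0.15,-0.57,-0.36,0.02,1.0],[0.17,0.04,0.15,-0.57,-0.36,0.03,1.0],[0.18,0.04,0.15,-0.59,-0.34,0.03,1.0],[0.17,0.04,0.15,-0.58,-0.34,0.03,1.0]]])

```text
time: 1.43
tool_pos: [0.3859, -0.1514, 0.2511]
tool_rot: [-0.089, 0.774, -0.621, 0.089]
contact_force: [0.9, 0.3, -0.6]
gripper_width: 1.001
```

carry_out(moves=[[[0.18,0.04,0.15,-0.59,-0.33,0.04,1.0],[0.18,0.04,0.15,-0.6,-0.33,0.03,1.0],[0.17,0.04,0.16,-0.6,-0.31,0.04,1.0],[0.18,0.03,0.15,-0.6,-0.3,0.05,1.0],[0.18,0.04,0.15,-0.61,-0.3,0.04,1.0],[0.17,0.04,0.15,-0.61,-0.29,0.05,1.0],[0.18,0.04,0.15,-0.62,-0.28,0.06,1.0],[0.18,0.04,0.15,-0.61,-0.27,0.05,1.0]]])

```text
time: 2.1
tool_pos: [0.4484, 0.0561, 0.2613]
tool_rot: [-0.133, 0.732, -0.655, 0.133]
contact_force: [0.6, -0.4, -0.0]
gripper_width: 1.004
```

Tracking matches the commands; continue.

carry_out(moves=[[[0.17,0.04,0.15,-0.63,-0.26,0.05,1.0],[0.18,0.04,0.16,-0.62,-0.25,0.06,1.0],[0.18,0.04,0.15,-0.63,-0.24,0.06,1.0],[0.17,0.03,0.15,-0.64,-0.23,0.06,1.0],[0.18,0.04,0.15,-0.64,-0.23,0.06,1.0],[0.18,0.04,0.15,-0.64,-0.21,0.06,1.0],[0.17,0.04,0.15,-0.64,-0.21,0.07,1.0],[0.18,0.04,0.15,-0.64,-0.19,0.06,1.0]]])

```text
time: 2.77
tool_pos: [0.5103, 0.2637, 0.2713]
tool_rot: [-0.175, 0.685, -0.685, 0.175]
contact_force: [0.5, -0.4, 0.4]
gripper_width: 1.0
```

```bash
python3 - <<'E'
from plan import *
from h import *
from plant import grab_frame
f=grab_frame("side"); cv2.imwrite("pics/s1.png",f["frame"][:,:,::-1])
f=grab_frame("top"); crop(f,100,300,130,280,4,"pics/t1.png")
cmp()
t=np.radians(28.7);Zp=np.array([-np.sin(t),0,np.cos(t)]); top=np.array([.5403,.2621,.2189])
p=top-.044*Zp
rows([(p,tiltR(28.7),8)],1)
E
```

```text
t 2.8667 dp [-0.0008  0.0033 -0.0008] drot [-0.09 -0.1  -0.2 ] F [-0.92 -0.14 -0.11] w 1.002001320651939 q [ 0.45 -0.36  1.97 -0.24  1.08  2.08]
[[0,0,0,0,0,0.33,1.0],[0,0,0,0,0,0.32,1.0],[0,0,0,0,0,0.33,1.0],[0,0,0,0,-0.01,0.32,1.0],[0,0,0,0,0,0.33,1.0],[0,0,0,0,0,0.33,1.0],[0,0,0,-0.01,0,0.32,1.0],[0,0,0,0,0,0.33,1.0]]
end [0.5614 0.2623 0.1802] [ 0.6852 -0.6849  0.1753 -0.1752]
```

View pics/t1.png

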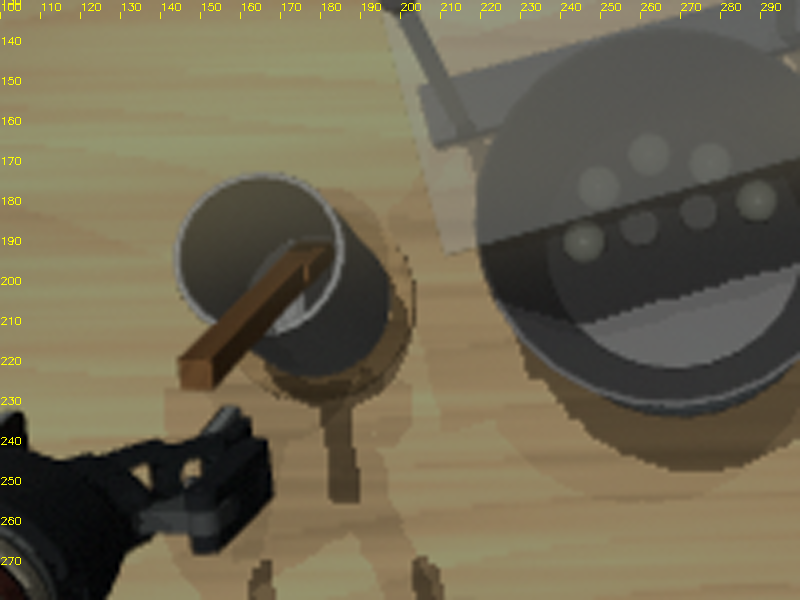

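View pics/s1.png

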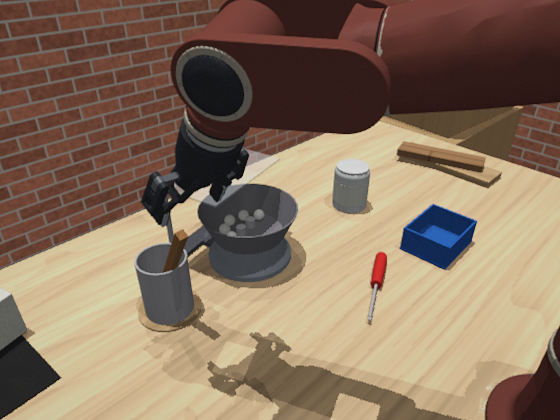

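carry_out(moves=[[[0,0,0,0,0,0.33,1.0],[0,0,0,0,0,0.32,1.0],[0,0,0,0,0,0.33,1.0],[0,0,0,0,0,0.32,1.0],[0,0,0,0,0,0.33,1.0],[0,0,0,0,0,0.33,1.0],[0,0,0,0,0,0.32,1.0],[0,0,0,0,0,0.33,1.0]]])

```text
time: 3.53
tool_pos: [0.5612, 0.2619, 0.179]
tool_rot: [0.175, -0.685, 0.685, -0.175]
contact_force: [0.3, -0.6, 0.2]
gripper_width: 0.999
```

```bash
python3 - <<'E'
from plan import *
from h import *
from plant import grab_frame
cmp()
f=grab_frame("top"); crop(f,100,220,170,290,6,"pics/t2.png")
f=grab_frame("side"); crop(f,100,300,100,300,3,"pics/s2.png")
cmp()
E
```

```text
t 3.5333 dp [-0.0002 -0.0004 -0.0013] drot [-0.02  0.02  0.02] F [ 0.3  -0.57  0.18] w 0.9993398652342316 q [ 0.4  -0.18  1.98 -0.24  0.89  2.08]
t 3.6333 dp [-0.0014 -0.001  -0.0036] drot [-0.28  0.13 -0.  ] F [-0.91 -0.59 -0.05] w 0.9972199882937798 q [ 0.4  -0.18  1.98 -0.24  0.89  2.08]
```

View pics/t2.png

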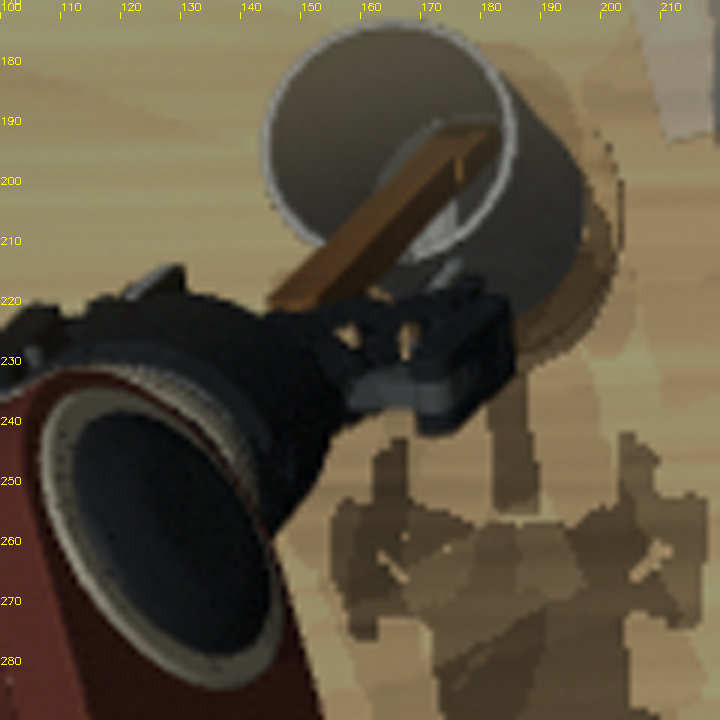

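View pics/s2.png

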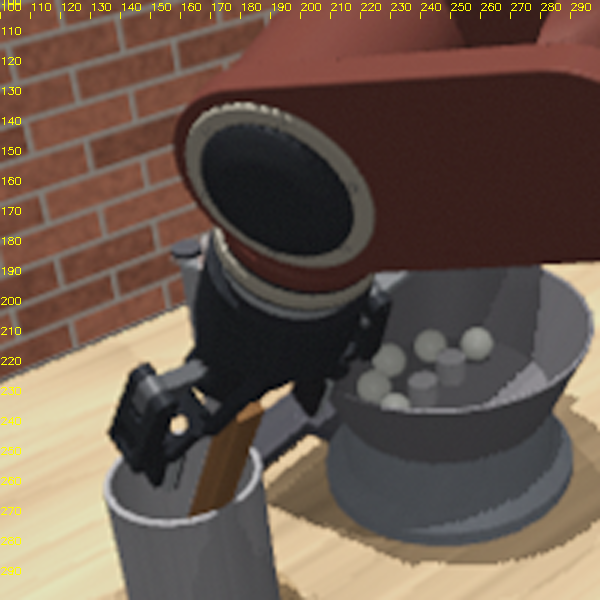

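carry_out(moves=[[[0,0,0,0,0,0,-1],[0,0,0,0,0,0,-1],[0,0,0,0,0,0,-1],[0,0,0,0,0,0,-1],[0,0,0,0,0,0,-1],[0,0,0,0,0,0,-1],[0,0,0,0,0,0,-1],[0,0,0,0,0,0,-1]]])

```text
time: 4.3
tool_pos: [0.5608, 0.2624, 0.181]
tool_rot: [-0.176, 0.685, -0.685, 0.176]
contact_force: [-0.4, 0.3, 0.5]
gripper_width: 0.182
```

```bash
python3 - <<'E'
from plan import *
cmp()
p,R=get()
rows([(p+[-.035,0,.16],R,8)],-1)
E
```

```text
t 4.3 dp [-0.0005  0.0002  0.0008] drot [ 0.06 -0.03  0.  ] F [-0.44  0.25  0.54] w 0.18160679631680252 q [ 0.4  -0.18  1.98 -0.24  0.89  2.08]
[[0,0,0,0,-0.14,-0.49,-1.0],[0,0,0,0,-0.15,-0.49,-1.0],[0,0,0,0,-0.14,-0.49,-1.0],[0,0,0,0,-0.15,-0.49,-1.0],[0,0,0,0,-0.14,-0.5,-1.0],[0,0,0,0,-0.15,-0.49,-1.0],[0,0,0,0,-0.14,-0.49,-1.0],[0,0,0,0,-0.14,-0.49,-1.0]]
end [0.5262 0.2623 0.3402] [ 0.6852 -0.6849  0.1753 -0.1752]
```

carry_out(moves=[[[0,0,0,0,-0.14,-0.49,-1.0],[0,0,0,0,-0.15,-0.49,-1.0],[0,0,0,0,-0.14,-0.49,-1.0],[0,0,0,0,-0.15,-0.49,-1.0],[0,0,0,0,-0.14,-0.5,-1.0],[0,0,0,0,-0.15,-0.49,-1.0],[0,0,0,0,-0.14,-0.49,-1.0],[0,0,0,0,-0.14,-0.49,-1.0]]])

```text
time: 4.97
tool_pos: [0.5248, 0.2621, 0.3407]
tool_rot: [-0.175, 0.685, -0.685, 0.175]
contact_force: [0.1, -1.0, 0.2]
gripper_width: 0.176
```

```bash
cat > fitpad.py <<'E'
from plan import *
from h import *
from plant import grab_frame,state
from scipy.optimize import least_squares
def fit(tag):
    p,R=get(); Z=-R.as_matrix()[:,2]; tip0=p-.196*Z
    F={n:grab_frame(n) for n in("top","side")}
    for n,f in F.items():
        u,v=map(int,proj(f,tip0+.1*Z)); h,w=f["frame"].shape[:2]
        crop(f,max(0,u-90),min(w,u+90),max(0,v-70),min(h,v+70),4,f"pics/{tag}_{n}.png")
    q=[]
    for f in F.values():
        c=cloud(f).reshape(-1,3); d=c-tip0; s=d@Z; r=np.linalg.norm(d-np.outer(s,Z),axis=1); q.append(c[(s>.0-.01)&(s<.15)&(r<.022)&(c[:,2]>.13 if tip0[2]<.12 else c[:,2]>.01)])
    print([len(x) for x in q]); q=np.vstack(q)
    def res(x):
        Rm=(R*Ro.from_rotvec([x[3],x[4],0])).as_matrix(); l=(q-x[:3])@Rm; s=-l[:,2]
        a1=np.c_[abs(l[:,0])-.011,abs(l[:,1])-.006,abs(s-.031)-.031]; a2=np.c_[abs(l[:,0])-.008,abs(l[:,1])-.008,abs(s-.151)-.089]
        sd=lambda a: np.linalg.norm(np.maximum(a,0),axis=1)+np.minimum(a.max(1),0)
        return np.minimum(sd(a1),sd(a2))
    r=least_squares(res,[*tip0,0,0],loss="soft_l1",f_scale=.001); x=r.x
    print("tip exp",tip0.round(4),"fit",x[:3].round(4),"rot deg",np.degrees(x[3:]).round(2),"med",np.median(abs(r.fun)))
E
python3 - <<'E'
from fitpad import *
cmp(); fit("f1")
E
```

```text
t 4.9667 dp [-0.0014 -0.0002  0.0005] drot [-0.07  0.02 -0.  ] F [ 0.11 -1.03  0.16] w 0.1764444505983023 q [ 0.43 -0.36  1.86 -0.22  1.19  2.04]
[385, 739]
tip exp [0.6203 0.2623 0.1683] fit [0.623  0.2645 0.1742] rot deg [ 0.72 -0.13] med 0.0007673947218074166
```

View pics/f1_side.png

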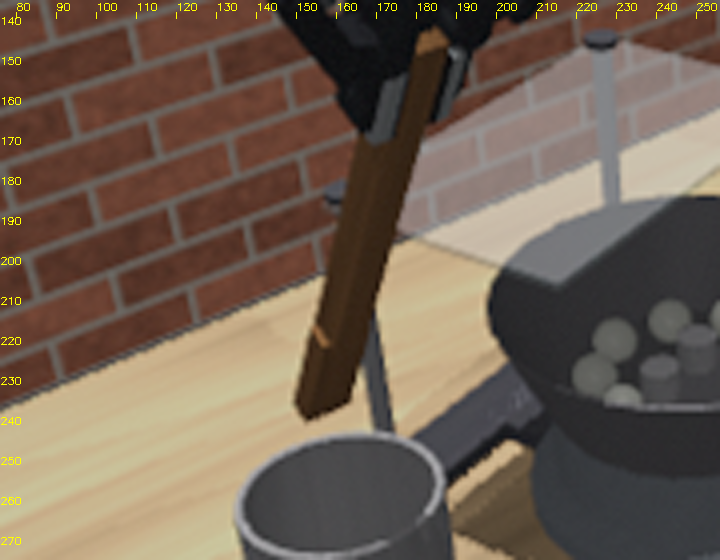

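View pics/f1_top.png

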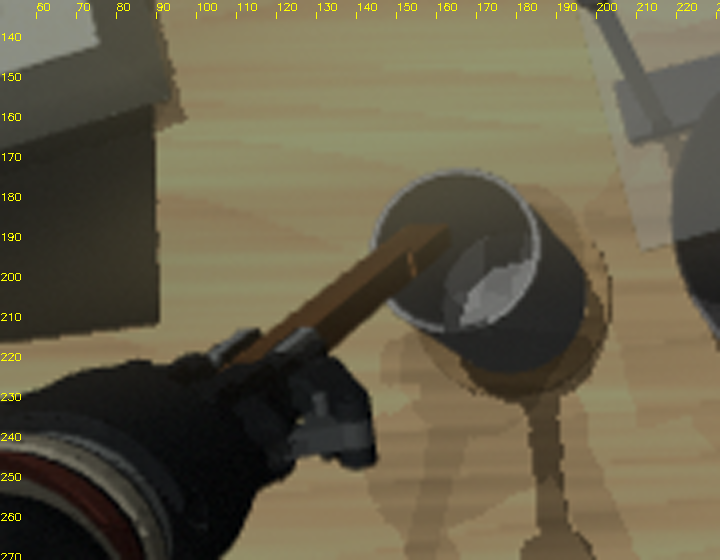

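```bash
cat > stir.py <<'E'
from plan import *
C=np.array([.641,.0425]); YAW=np.radians(14.8); R33=tiltR(33)
p0=np.array([.5262,.2623,.3402])
off=tiltR(28.7).inv().apply(np.array([.623,.2640,.1742])-p0)
def tcp(tip,R): return np.array(tip)-R.apply(off)
def circ(a,r=.044,z=.072):
    a=np.radians(a)+YAW; return tcp([C[0]+r*np.cos(a),C[1]+r*np.sin(a),z],R33)
E
python3 - <<'E'
from stir import *
print(off)
R0=tiltR(28.7)
s=circ(180)+[0,0,.078]
rows([(tcp([.545,.262,.175],R0),R0,3),(tcp([.545,.03,.175],R33),R33,9),(s,R33,4)],-1)
E
```

```text
[-0.0017     -0.00519065  0.1920919 ]
[[0,0,0,0.02,0.57,-0.32,-1.0],[0,0,0,0.01,0.56,-0.32,-1.0],[0,0,0,0.02,0.57,-0.31,-1.0],[0.1,0,0,0.64,0.04,0,-1.0],[0.09,0,0,0.65,0.04,0,-1.0],[0.1,0,0,0.64,0.04,0.01,-1.0],[0.09,0,0,0.65,0.04,0,-1.0],[0.1,0,0,0.64,0.04,0,-1.0]]
[[0.09,0,0,0.65,0.04,0,-1.0],[0.1,0,0,0.64,0.04,0,-1.0],[0.09,0,0,0.64,0.04,0,-1.0],[0.1,0,0,0.65,0.04,0,-1.0],[0,0,0,-0.01,-0.19,0.31,-1.0],[0,0,0,-0.01,-0.2,0.31,-1.0],[0,0,0,0,-0.19,0.32,-1.0],[0,0,0,-0.01,-0.2,0.31,-1.0]]
end [0.4896 0.0295 0.3083] [ 0.6781 -0.6779  0.2009 -0.2008]
```

carry_out(moves=[[[0,0,0,0.02,0.57,-0.32,-1.0],[0,0,0,0.01,0.56,-0.32,-1.0],[0,0,0,0.02,0.57,-0.31,-1.0],[0.1,0,0,0.64,0.04,0,-1.0],[0.09,0,0,0.65,0.04,0,-1.0],[0.1,0,0,0.64,0.04,0.01,-1.0],[0.09,0,0,0.65,0.04,0,-1.0],[0.1,0,0,0.64,0.04,0,-1.0]]])

```text
time: 5.73
tool_pos: [0.4402, 0.1306, 0.3342]
tool_rot: [-0.189, 0.682, -0.681, 0.189]
contact_force: [0.2, 0.0, -1.2]
gripper_width: 0.18
```

carry_out(moves=[[[0.09,0,0,0.65,0.04,0,-1.0],[0.1,0,0,0.64,0.04,0,-1.0],[0.09,0,0,0.64,0.04,0,-1.0],[0.1,0,0,0.65,0.04,0,-1.0],[0,0,0,-0.01,-0.19,0.31,-1.0],[0,0,0,-0.01,-0.2,0.31,-1.0],[0,0,0,0,-0.19,0.32,-1.0],[0,0,0,-0.01,-0.2,0.31,-1.0]]])

```text
time: 6.4
tool_pos: [0.4889, 0.0287, 0.3057]
tool_rot: [0.2, -0.678, 0.679, -0.2]
contact_force: [-0.4, 0.2, -1.0]
gripper_width: 0.171
```

```bash
python3 - <<'E'
from fitpad import *
cmp(); fit("f2")
from stir import *
rows([(circ(180,z=.09),R33,5),(circ(180),R33,3)],-1)
E
```

```text
t 6.4 dp [-0.0007 -0.0008 -0.0026] drot [-0.16  0.04  0.09] F [-0.39  0.23 -1.02] w 0.1714004907054094 q [-0.14 -0.74  2.17  0.08  1.14  1.42]
[285, 560]
tip exp [0.5963 0.0295 0.1439] fit [0.5968 0.0305 0.1386] rot deg [-0.17 -0.  ] med 0.00045006393676863543
[[0,0,0,0,0.16,0.25,-1.0],[0,0,0,0,0.17,0.25,-1.0],[0,0,0,0,0.16,0.25,-1.0],[0,0,0,0,0.17,0.26,-1.0],[0,0,0,0,0.16,0.25,-1.0],[0,0,0,0,0.08,0.12,-1.0],[0,0,0,0,0.08,0.13,-1.0],[0,0,0,0,0.08,0.12,-1.0]]
end [0.4895 0.0294 0.2305] [ 0.6781 -0.6779  0.2009 -0.2008]
```

View pics/f2_side.png

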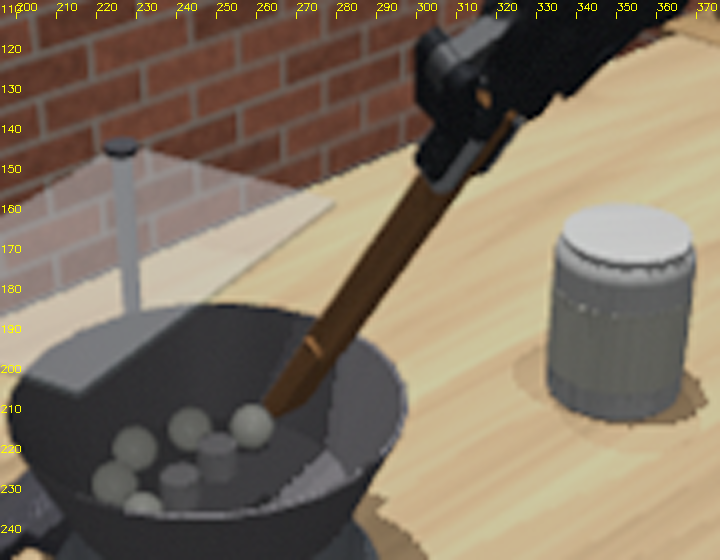

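View pics/f2_top.png

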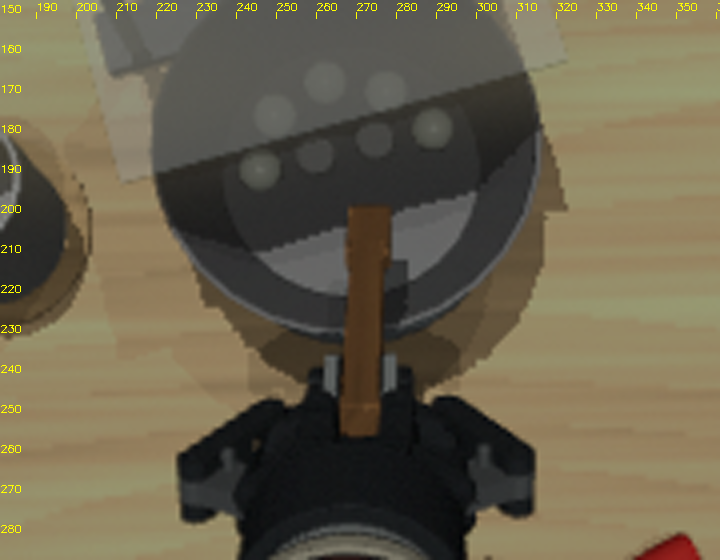

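```bash
python3 - <<'E'
from plan import *; from h import *; from plant import grab_frame
p=np.array([.4896,.0295,.3083]); R=tiltR(33); M=R.as_matrix(); Z=-M[:,2]
t=grab_frame("top"); s=grab_frame("side")
np.savez("t3.npz",**t);np.savez("s3.npz",**s)
for L in (.184,.19,.196,.202):
    tip=p-L*Z
    for n,f in(("top",t),("side",s)):
        print(L,n,"tip corners",[tuple(np.round(proj(f,tip+a*.011*M[:,0]+b*.006*M[:,1]),1)) for a,b in((1,1),(1,-1),(-1,-1),(-1,1))],"step",np.round(proj(f,tip+.062*Z-.006*M[:,1]),1),"handle",np.round(proj(f,tip+.24*Z-.008*M[:,1]),1))
crop(t,245,295,190,265,8,"pics/t3.png"); crop(s,250,310,150,225,8,"pics/s3.png")
E
```

```text
0.184 top tip corners [(np.float64(277.9), np.float64(205.4)), (np.float64(277.7), np.float64(199.9)), (np.float64(267.0), np.float64(200.1)), (np.float64(267.2), np.float64(205.6))] step [271.8 210.9] handle [269.6 252.1]
0.184 side tip corners [(np.float64(274.6), np.float64(202.8)), (np.float64(271.2), np.float64(198.2)), (np.float64(263.2), np.float64(202.1)), (np.float64(266.6), np.float64(206.8))] step [278.9 183.4] handle [320.7 121.6]
0.19 top tip corners [(np.float64(277.9), np.float64(204.4)), (np.float64(277.8), np.float64(199.0)), (np.float64(267.1), np.float64(199.2)), (np.float64(267.3), np.float64(204.6))] step [271.9 209.8] handle [269.7 250.3]
0.19 side tip corners [(np.float64(273.5), np.float64(204.3)), (np.float64(270.1), np.float64(199.7)), (np.float64(262.1), np.float64(203.7)), (np.float64(265.6), np.float64(208.3))] step [277.7 185.1] handle [319. 124.]
0.196 top tip corners [(np.float64(277.9), np.float64(203.4)), (np.float64(277.8), np.float64(198.0)), (np.float64(267.2), np.float64(198.2)), (np.float64(267.4), np.float64(203.6))] step [271.9 208.7] handle [269.8 248.5]
0.196 side tip corners [(np.float64(272.4), np.float64(205.8)), (np.float64(269.0), np.float64(201.2)), (np.float64(261.1), np.float64(205.2)), (np.float64(264.5), np.float64(209.8))] step [276.5 186.8] handle [317.3 126.4]
0.202 top tip corners [(np.float64(277.9), np.float64(202.5)), (np.float64(277.8), np.float64(197.1)), (np.float64(267.3), np.float64(197.3)), (np.float64(267.5), np.float64(202.7))] step [272.  207.6] handle [269.9 246.8]
0.202 side tip corners [(np.float64(271.4), np.float64(207.3)), (np.float64(268.0), np.float64(202.7)), (np.float64(260.0), np.float64(206.7)), (np.float64(263.5), np.float64(211.3))] step [275.4 188.4] handle [315.7 128.8]
```

View pics/t3.png

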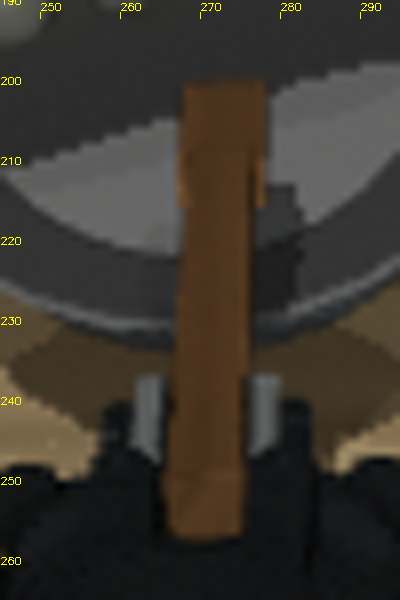

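View pics/s3.png

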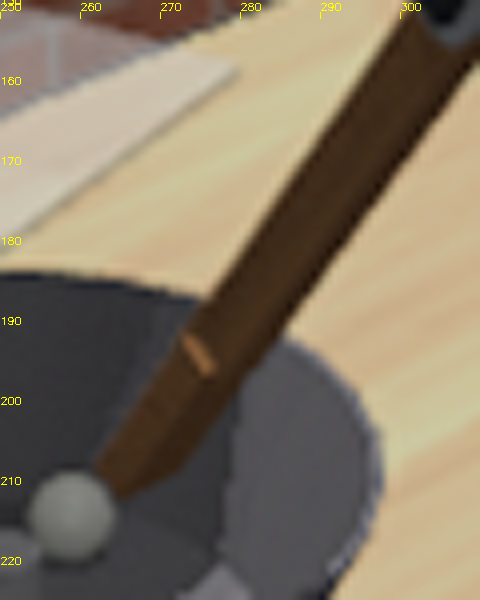

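```bash
python3 - <<'E'
from fitpad import *
import plan
plan.put([.4896,.0295,.3083],tiltR(33))
cmp();fit("f3");cmp()
q=[]
from plant import state
E
```

```text
t 6.6 dp [-0.0013 -0.0001 -0.0019] drot [-0.2  -0.01 -0.  ] F [-0.14  0.44 -0.36] w 0.18045630031386448 q [-0.13 -0.74  2.17  0.08  1.14  1.42]
[278, 539]
tip exp [0.5963 0.0295 0.1439] fit [0.5955 0.0313 0.1416] rot deg [-0.11 -0.04] med 0.0007964671909046674
t 6.7 dp [-0.0011 -0.     -0.0001] drot [-0.02  0.   -0.02] F [-0.64 -0.59 -1.26] w 0.17931833708377704 q [-0.13 -0.74  2.17  0.08  1.14  1.42]
```

```bash
sed -i 's/^p0=.*/p0=np.array([.4896,.0295,.3083])/; s/^off=.*/off=R33.inv().apply(np.array([.5962,.0305,.1405])-p0)/' stir.py
python3 - <<'E'
from stir import *
rows([(circ(180,z=.095),R33,4),(circ(180,z=.075),R33,4)],-1)
E
```

```text
[[0,0,0,0,0.14,0.25,-1.0],[0,0,0,-0.01,0.15,0.24,-1.0],[0,0,0,0,0.14,0.25,-1.0],[0,0,0,-0.01,0.14,0.24,-1.0],[0,0,0,0,0.07,0.11,-1.0],[0,0,0,0,0.07,0.1,-1.0],[0,0,0,0,0.07,0.11,-1.0],[0,0,0,0,0.06,0.1,-1.0]]
end [0.4919 0.0303 0.243 ] [ 0.678  -0.678   0.2008 -0.2008]
```

carry_out(moves=[[[0,0,0,0,0.14,0.25,-1.0],[0,0,0,-0.01,0.15,0.24,-1.0],[0,0,0,0,0.14,0.25,-1.0],[0,0,0,-0.01,0.14,0.24,-1.0],[0,0,0,0,0.07,0.11,-1.0],[0,0,0,0,0.07,0.1,-1.0],[0,0,0,0,0.07,0.11,-1.0],[0,0,0,0,0.06,0.1,-1.0]]])

```text
time: 7.37
tool_pos: [0.4912, 0.0302, 0.2429]
tool_rot: [-0.201, 0.678, -0.678, 0.201]
contact_force: [-0.8, 0.0, -1.1]
gripper_width: 0.176
```

```bash
python3 - <<'E'
from plan import *; from h import *; from plant import grab_frame
cmp()
t=grab_frame("top"); s=grab_frame("side")
crop(t,210,330,140,250,6,"pics/t4.png"); crop(s,190,310,140,260,6,"pics/s4.png"); cmp()
E
```

```text
t 7.3667 dp [-0.0007 -0.0001 -0.0001] drot [ 0.02  0.01 -0.02] F [-0.82  0.03 -1.08] w 0.17604371064499616 q [-0.13 -0.72  2.26  0.08  1.02  1.42]
t 7.4667 dp [-0.0011 -0.     -0.0009] drot [-0.07 -0.01 -0.02] F [ 0.43  1.02 -1.35] w 0.17926685096346223 q [-0.13 -0.72  2.27  0.08  1.02  1.42]
```

View pics/s4.png

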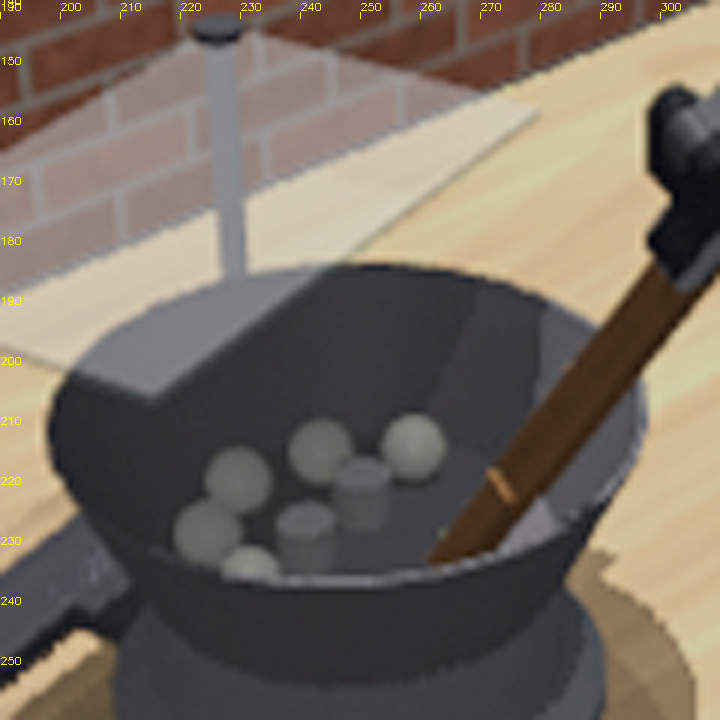

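View pics/t4.png

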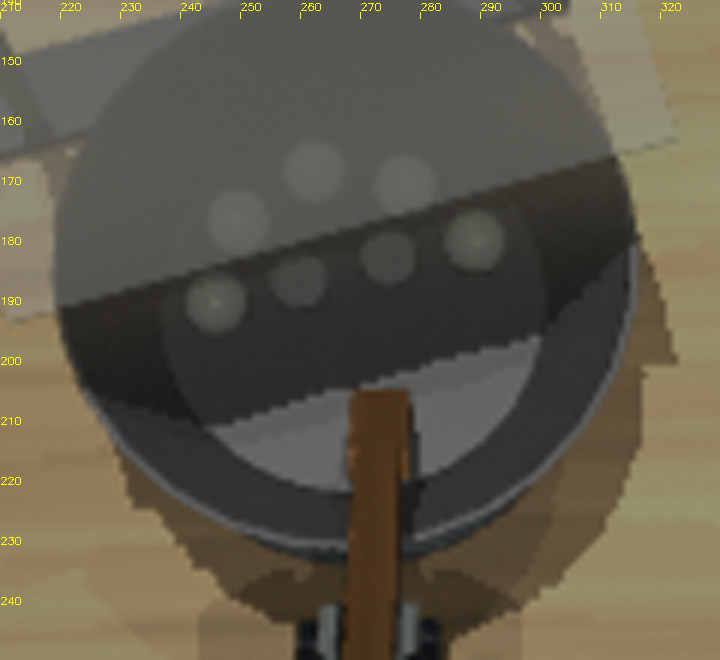

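carry_out(moves=[[[0,0,0,0,0.015,0.02,-1],[0,0,0,0,0.015,0.02,-1],[0,0,0,0,0.015,0.02,-1],[0,0,0,0,0,0,-1]]])

```text
time: 7.8
tool_pos: [0.491, 0.0302, 0.2403]
tool_rot: [-0.201, 0.678, -0.678, 0.201]
contact_force: [0.4, 0.3, -0.5]
gripper_width: 0.181
```

carry_out(moves=[[[0,0,0,0,0.015,0.02,-1],[0,0,0,0,0,0,-1]]])

```text
time: 7.97
tool_pos: [0.4908, 0.0302, 0.2391]
tool_rot: [-0.201, 0.678, -0.678, 0.201]
contact_force: [-0.1, 0.4, -0.0]
gripper_width: 0.18
```

carry_out(moves=[[[0,0,0,0,0.015,0.02,-1],[0,0,0,0,0,0,-1]]])

```text
time: 8.13
tool_pos: [0.4907, 0.0302, 0.2379]
tool_rot: [-0.201, 0.678, -0.678, 0.201]
contact_force: [-0.0, -0.2, -0.3]
gripper_width: 0.177
```

carry_out(moves=[[[0,0,0,0,0.015,0.02,-1],[0,0,0,0,0,0,-1]]])

```text
time: 8.3
tool_pos: [0.4906, 0.0302, 0.2369]
tool_rot: [-0.201, 0.678, -0.678, 0.201]
contact_force: [0.1, -1.2, -0.8]
gripper_width: 0.18
```

carry_out(moves=[[[0,0,0,0,0.015,0.02,-1],[0,0,0,0,0,0,-1]]])

```text
time: 8.47
tool_pos: [0.4906, 0.0302, 0.2359]
tool_rot: [-0.201, 0.678, -0.678, 0.201]
contact_force: [0.5, 0.9, -1.8]
gripper_width: 0.18
```

carry_out(moves=[[[0,0,0,0,0.015,0.02,-1],[0,0,0,0,0,0,-1]]])

```text
time: 8.63
tool_pos: [0.4905, 0.0302, 0.2349]
tool_rot: [-0.201, 0.678, -0.678, 0.201]
contact_force: [-0.6, 0.1, -0.1]
gripper_width: 0.178
```

carry_out(moves=[[[0,0,0,0,0.015,0.02,-1],[0,0,0,0,0,0,-1]]])

```text
time: 8.8
tool_pos: [0.4905, 0.0302, 0.234]
tool_rot: [-0.201, 0.678, -0.678, 0.201]
contact_force: [0.2, 0.5, -1.3]
gripper_width: 0.178
```

```bash
python3 - <<'E'
from plan import *; from h import *; from plant import grab_frame
s=grab_frame("side"); t=grab_frame("top")
crop(s,250,310,170,250,8,"pics/s5.png"); crop(t,245,295,190,265,8,"pics/t5.png")
E
```

```text
(no output)
```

View pics/s5.png

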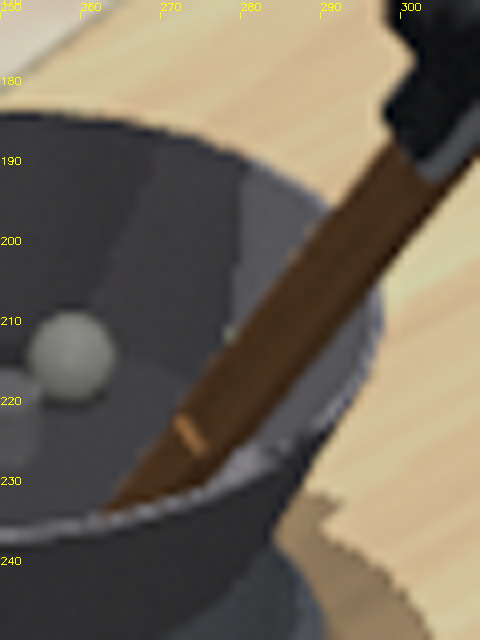

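View pics/t5.png

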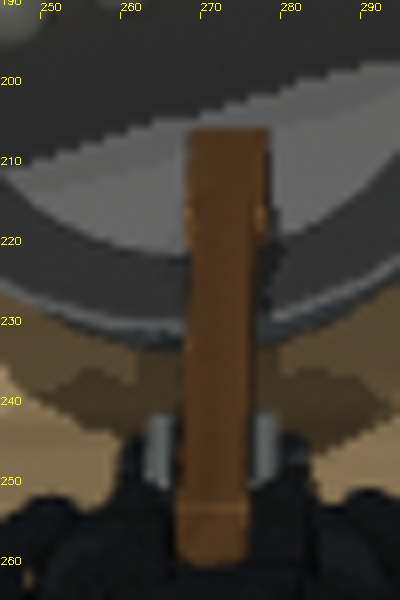

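carry_out(moves=[[[0,0,0,0,0.015,0.02,-1],[0,0,0,0,0,0,-1]]])

```text
time: 9.07
tool_pos: [0.4907, 0.0302, 0.2336]
tool_rot: [-0.201, 0.678, -0.678, 0.201]
contact_force: [-0.6, 0.1, 1.8]
gripper_width: 0.175
```

carry_out(moves=[[[0,0,0,0,0.015,0.02,-1],[0,0,0,0,0,0,-1]]])

```text
time: 9.23
tool_pos: [0.4909, 0.0302, 0.2333]
tool_rot: [-0.201, 0.678, -0.678, 0.202]
contact_force: [-1.6, 0.3, 2.3]
gripper_width: 0.18
```

carry_out(moves=[[[0,0,0,0,0.015,0.02,-1],[0,0,0,0,0,0,-1]]])

```text
time: 9.4
tool_pos: [0.4911, 0.0302, 0.233]
tool_rot: [-0.202, 0.678, -0.678, 0.202]
contact_force: [-2.8, 0.5, 5.9]
gripper_width: 0.182
```

```bash
python3 - <<'E'
from stir import *
put([.4911,.0303,.231],R33)
def c(a):
    q=circ(a); q[2]=.2365; return q
rows([(c(180),R33,2)],-1)
rows([(c(180+10.625*i),R33,1) for i in range(1,73)],-1)
E
```

```text
[[0,0,0,0,-0.05,-0.05,-1.0],[0,0,0,0,-0.04,-0.05,-1.0]]
end [0.4919 0.0303 0.2363] [ 0.678  -0.678   0.2008 -0.2008]
[[0,0,0,0.19,-0.06,0.03,-1.0],[0,0,0,0.18,-0.09,0.06,-1.0],[0,0,0,0.15,-0.11,0.07,-1.0],[0,0,0,0.13,-0.13,0.09,-1.0],[0,0,0,0.09,-0.16,0.1,-1.0],[0,0,0,0.06,-0.16,0.11,-1.0],[0,0,0,0.02,-0.17,0.11,-1.0],[0,0,0,-0.02,-0.17,0.11,-1.0]]
[[0,0,0,-0.05,-0.16,0.1,-1.0],[0,0,0,-0.09,-0.16,0.1,-1.0],[0,0,0,-0.12,-0.14,0.09,-1.0],[0,0,0,-0.15,-0.11,0.08,-1.0],[0,0,0,-0.17,-0.09,0.06,-1.0],[0,0,0,-0.19,-0.07,0.04,-1.0],[0,0,0,-0.2,-0.03,0.02,-1.0],[0,0,0,-0.2,0,0,-1.0]]
[[0,0,0,-0.2,0.03,-0.02,-1.0],[0,0,0,-0.19,0.06,-0.04,-1.0],[0,0,0,-0.18,0.09,-0.06,-1.0],[0,0,0,-0.15,0.11,-0.07,-1.0],[0,0,0,-0.12,0.14,-0.09,-1.0],[0,0,0,-0.09,0.15,-0.1,-1.0],[0,0,0,-0.06,0.16,-0.1,-1.0],[0,0,0,-0.02,0.17,-0.11,-1.0]]
[[0,0,0,0.02,0.17,-0.11,-1.0],[0,0,0,0.05,0.17,-0.11,-1.0],[0,0,0,0.09,0.15,-0.1,-1.0],[0,0,0,0.13,0.14,-0.09,-1.0],[0,0,0,0.15,0.11,-0.07,-1.0],[0,0,0,0.17,0.09,-0.06,-1.0],[0,0,0,0.19,0.06,-0.04,-1.0],[0,0,0,0.2,0.04,-0.02,-1.0]]
[[0,0,0,0.2,0,0,-1.0],[0,0,0,0.2,-0.04,0.02,-1.
[... 472 characters left out ...]
0,0,0,-0.2,0.03,-0.02,-1.0],[0,0,0,-0.18,0.07,-0.04,-1.0],[0,0,0,-0.18,0.09,-0.06,-1.0],[0,0,0,-0.14,0.12,-0.08,-1.0],[0,0,0,-0.12,0.13,-0.09,-1.0],[0,0,0,-0.09,0.16,-0.1,-1.0]]
[[0,0,0,-0.05,0.16,-0.11,-1.0],[0,0,0,-0.02,0.17,-0.11,-1.0],[0,0,0,0.02,0.17,-0.11,-1.0],[0,0,0,0.06,0.17,-0.1,-1.0],[0,0,0,0.1,0.15,-0.1,-1.0],[0,0,0,0.12,0.13,-0.09,-1.0],[0,0,0,0.16,0.12,-0.07,-1.0],[0,0,0,0.17,0.08,-0.06,-1.0]]
[[0,0,0,0.19,0.06,-0.04,-1.0],[0,0,0,0.2,0.03,-0.01,-1.0],[0,0,0,0.21,-0.01,0,-1.0],[0,0,0,0.2,-0.03,0.02,-1.0],[0,0,0,0.19,-0.07,0.04,-1.0],[0,0,0,0.17,-0.09,0.07,-1.0],[0,0,0,0.14,-0.12,0.07,-1.0],[0,0,0,0.12,-0.14,0.09,-1.0]]
end [0.5122 0.0035 0.2366] [ 0.678  -0.678   0.2008 -0.2008]
```

carry_out(moves=[[[0,0,0,0,-0.05,-0.05,-1],[0,0,0,0,-0.04,-0.05,-1]]])

```text
time: 9.57
tool_pos: [0.4908, 0.0302, 0.2358]
tool_rot: [-0.2, 0.678, -0.678, 0.2]
contact_force: [-0.1, 0.4, -0.7]
gripper_width: 0.179
```

carry_out(moves=[[[0,0,0,0.19,-0.06,0.03,-1.0],[0,0,0,0.18,-0.09,0.06,-1.0],[0,0,0,0.15,-0.11,0.07,-1.0],[0,0,0,0.13,-0.13,0.09,-1.0],[0,0,0,0.09,-0.16,0.1,-1.0],[0,0,0,0.06,-0.16,0.11,-1.0],[0,0,0,0.02,-0.17,0.11,-1.0],[0,0,0,-0.02,-0.17,0.11,-1.0]]])

```text
time: 10.23
tool_pos: [0.5418, -0.0026, 0.2359]
tool_rot: [0.2, -0.678, 0.678, -0.201]
contact_force: [0.2, 0.5, 0.0]
gripper_width: 0.174
```

```bash
python3 - <<'E'
from plan import *; from h import *; from plant import grab_frame
s=grab_frame("side"); t=grab_frame("top")
crop(s,170,320,130,260,5,"pics/s6.png"); crop(t,200,330,130,250,5,"pics/t6.png")
E
```

```text
(no output)
```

View pics/s6.png

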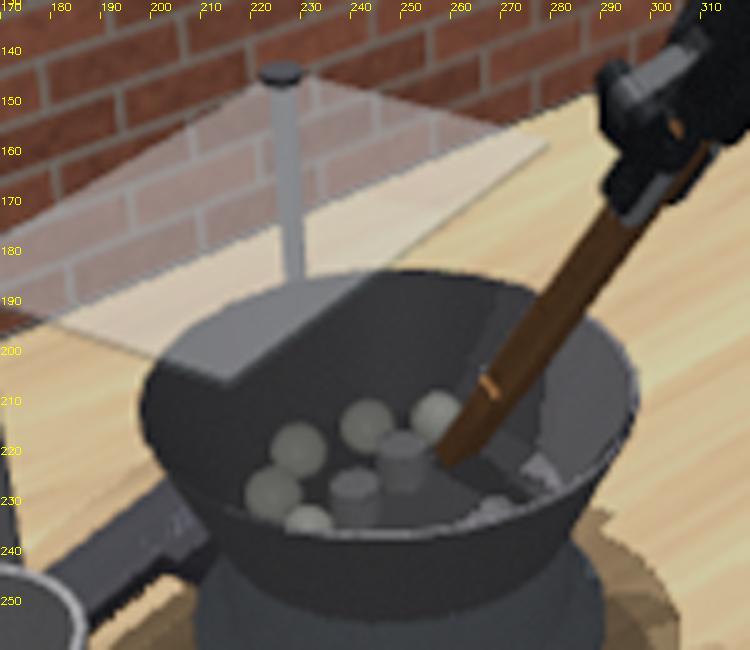

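View pics/t6.png

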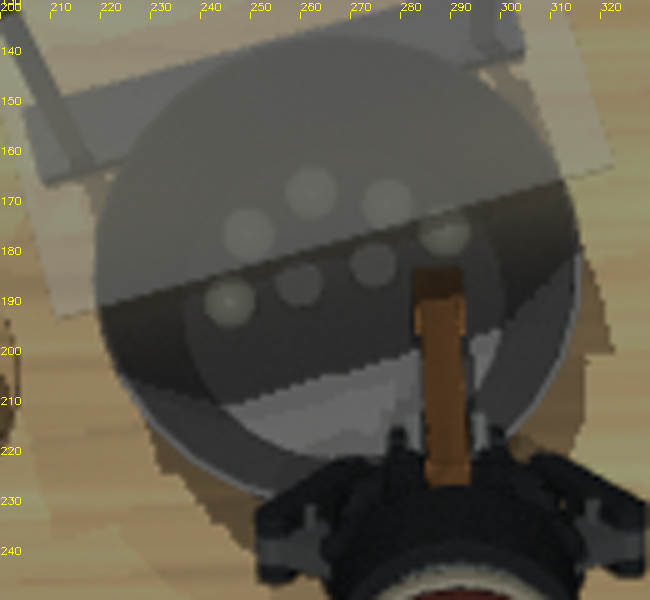

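carry_out(moves=[[[0,0,0,-0.05,-0.16,0.1,-1.0],[0,0,0,-0.09,-0.16,0.1,-1.0],[0,0,0,-0.12,-0.14,0.09,-1.0],[0,0,0,-0.15,-0.11,0.08,-1.0],[0,0,0,-0.17,-0.09,0.06,-1.0],[0,0,0,-0.19,-0.07,0.04,-1.0],[0,0,0,-0.2,-0.03,0.02,-1.0],[0,0,0,-0.2,0,0,-1.0]]])

```text
time: 11.0
tool_pos: [0.5777, 0.0461, 0.2369]
tool_rot: [-0.201, 0.678, -0.678, 0.201]
contact_force: [1.1, -0.1, -0.4]
gripper_width: 0.179
```

```bash
python3 - <<'E'
from plan import *; from h import *; from plant import grab_frame
s=grab_frame("side"); t=grab_frame("top")
crop(s,170,320,130,260,5,"pics/s7.png"); crop(t,200,330,130,250,5,"pics/t7.png")
E
```

```text
(no output)
```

View pics/s7.png

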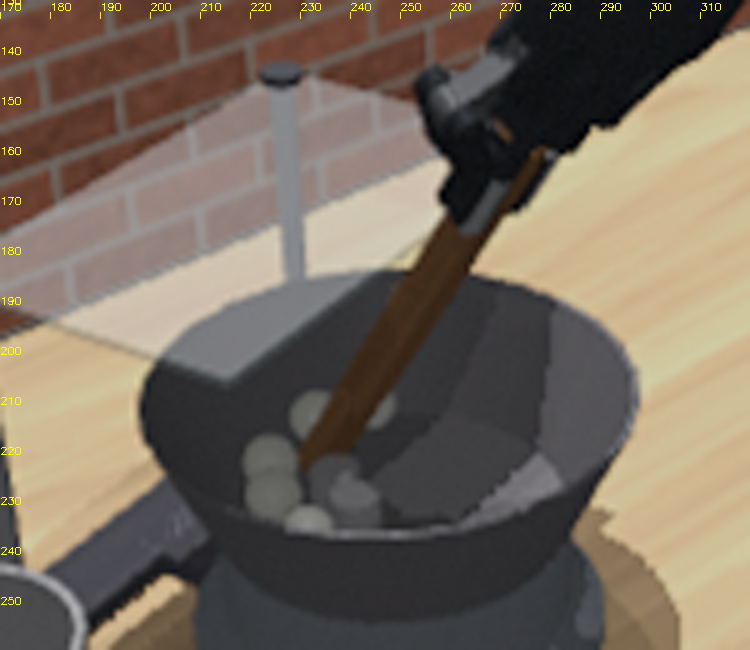

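View pics/t7.png

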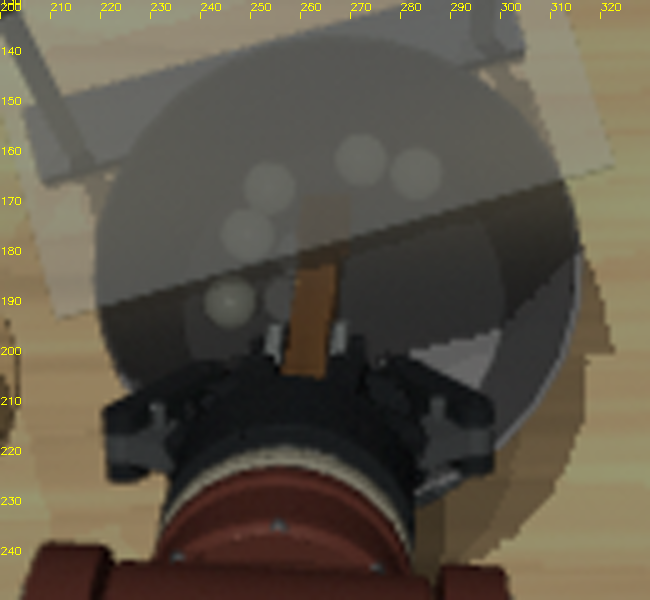

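Stick passes under the shield edge with a gap (the fingers stay in front of it), and the balls are being displaced. Continuing.

carry_out(moves=[[[0,0,0,-0.2,0.03,-0.02,-1.0],[0,0,0,-0.19,0.06,-0.04,-1.0],[0,0,0,-0.18,0.09,-0.06,-1.0],[0,0,0,-0.15,0.11,-0.07,-1.0],[0,0,0,-0.12,0.14,-0.09,-1.0],[0,0,0,-0.09,0.15,-0.1,-1.0],[0,0,0,-0.06,0.16,-0.1,-1.0],[0,0,0,-0.02,0.17,-0.11,-1.0]]])

```text
time: 11.77
tool_pos: [0.5334, 0.0853, 0.2369]
tool_rot: [-0.201, 0.678, -0.678, 0.202]
contact_force: [2.4, -4.5, 0.2]
gripper_width: 0.179
```

carry_out(moves=[[[0,0,0,0.02,0.17,-0.11,-1.0],[0,0,0,0.05,0.17,-0.11,-1.0],[0,0,0,0.09,0.15,-0.1,-1.0],[0,0,0,0.13,0.14,-0.09,-1.0],[0,0,0,0.15,0.11,-0.07,-1.0],[0,0,0,0.17,0.09,-0.06,-1.0],[0,0,0,0.19,0.06,-0.04,-1.0],[0,0,0,0.2,0.04,-0.02,-1.0]]])

```text
time: 12.43
tool_pos: [0.4898, 0.0452, 0.2376]
tool_rot: [-0.202, 0.678, -0.678, 0.202]
contact_force: [1.8, -0.1, 0.2]
gripper_width: 0.181
```

```bash
python3 - <<'E'
from plan import *; from h import *; from plant import grab_frame
s=grab_frame("side"); t=grab_frame("top")
crop(s,170,320,130,260,5,"pics/s8.png"); crop(t,200,330,130,250,5,"pics/t8.png")
E
```

```text
(no output)
```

View pics/s8.png

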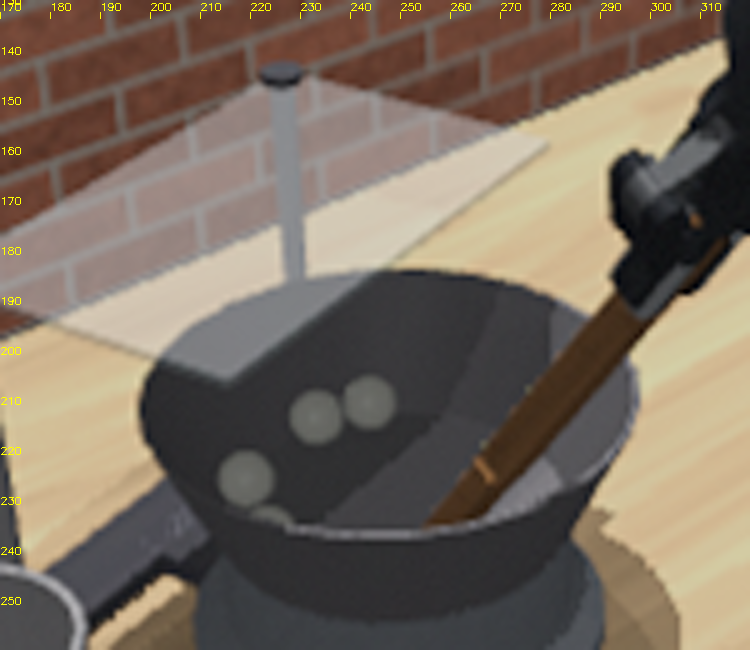

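View pics/t8.png

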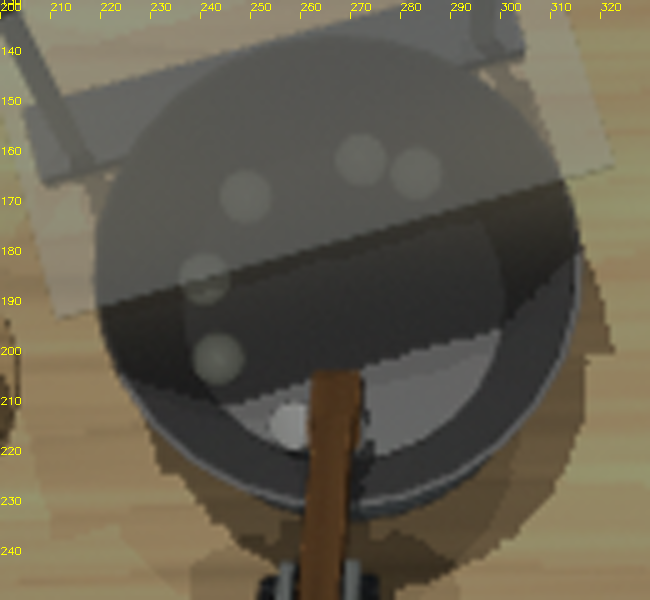

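carry_out(moves=[[[0,0,0,0.2,0,0,-1.0],[0,0,0,0.2,-0.04,0.02,-1.0],[0,0,0,0.19,-0.06,0.04,-1.0],[0,0,0,0.18,-0.09,0.06,-1.0],[0,0,0,0.15,-0.11,0.07,-1.0],[0,0,0,0.12,-0.14,0.09,-1.0],[0,0,0,0.09,-0.15,0.1,-1.0],[0,0,0,0.05,-0.17,0.11,-1.0]]])

```text
time: 13.2
tool_pos: [0.5265, -0.0022, 0.2362]
tool_rot: [0.201, -0.678, 0.678, -0.2]
contact_force: [0.4, -0.0, -0.8]
gripper_width: 0.183
```

carry_out(moves=[[[0,0,0,0.02,-0.17,0.11,-1.0],[0,0,0,-0.02,-0.17,0.11,-1.0],[0,0,0,-0.06,-0.16,0.11,-1.0],[0,0,0,-0.09,-0.16,0.09,-1.0],[0,0,0,-0.12,-0.13,0.09,-1.0],[0,0,0,-0.16,-0.11,0.08,-1.0],[0,0,0,-0.17,-0.09,0.05,-1.0],[0,0,0,-0.19,-0.06,0.04,-1.0]]])

```text
time: 13.87
tool_pos: [0.5762, 0.0308, 0.2365]
tool_rot: [-0.201, 0.678, -0.678, 0.201]
contact_force: [-0.1, -1.0, -0.8]
gripper_width: 0.18
```

```bash
python3 - <<'E'
from plan import *; from h import *; from plant import grab_frame
s=grab_frame("side"); t=grab_frame("top")
crop(s,170,320,130,260,5,"pics/s9.png"); crop(t,200,330,130,250,5,"pics/t9.png")
E
```

```text
(no output)
```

View pics/s9.png

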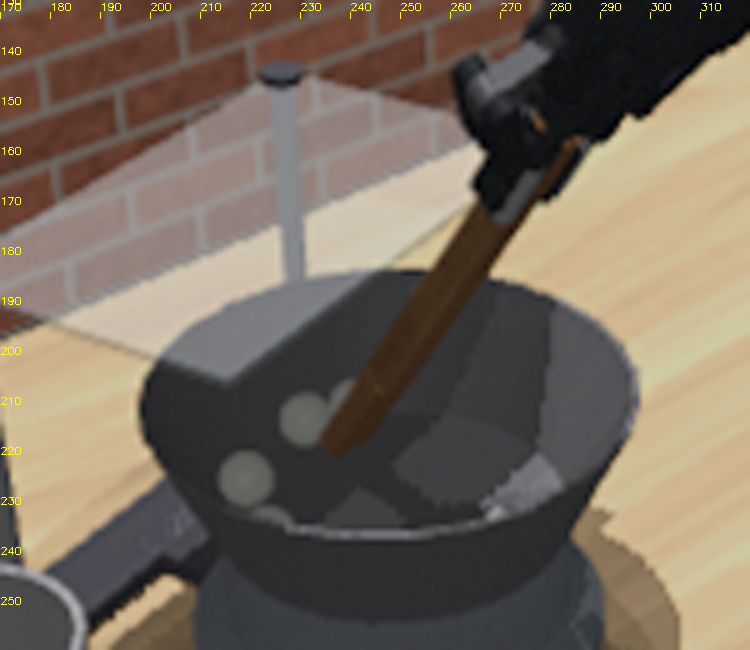

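View pics/t9.png

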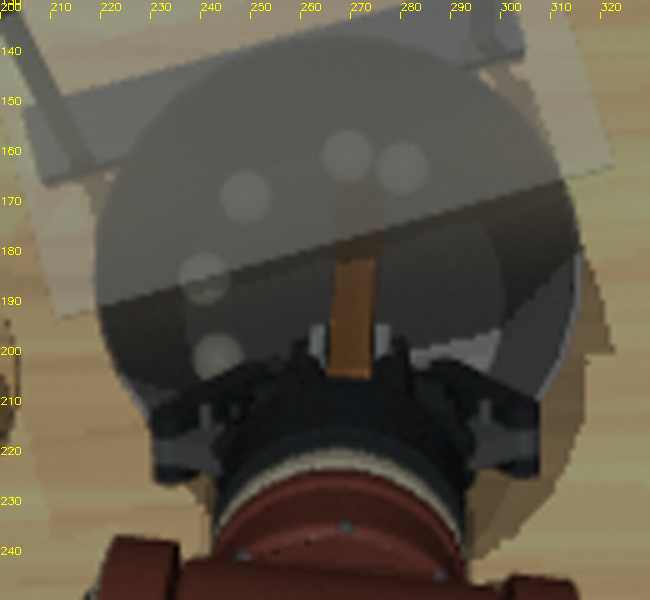

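```bash
cat >> stir.py <<'E'
def wide(a):
    c=np.cos(np.radians(a)); r=.054-.009*max(0,-c)**2
    if a<745: r=.044+(r-.044)*max(0,(a-690)/55)
    q=circ(a,r); q[2]=.2365; return q
E
python3 - <<'E'
from stir import *
q=circ(690);q[2]=.2365
put(q,R33)
from plan import cmp
cmp()
rows([(wide(690+10.625*i),R33,1) for i in range(1,25)],-1)
E
```

```text
t 13.9667 dp [-0.0007  0.0014  0.0001] drot [-0.01 -0.07 -0.11] F [-0.28 -0.06 -1.21] w 0.17642879675971743 q [-0.1  -0.43  2.1   0.07  0.9   1.44]
[[0,0,0,-0.2,-0.07,0.05,-1.0],[0,0,0,-0.21,-0.04,0.02,-1.0],[0,0,0,-0.24,0,0,-1.0],[0,0,0,-0.23,0.04,-0.02,-1.0],[0,0,0,-0.23,0.07,-0.05,-1.0],[0,0,0,-0.19,0.14,-0.09,-1.0],[0,0,0,-0.15,0.17,-0.11,-1.0],[0,0,0,-0.11,0.19,-0.12,-1.0]]
[[0,0,0,-0.06,0.2,-0.14,-1.0],[0,0,0,-0.02,0.21,-0.13,-1.0],[0,0,0,0.03,0.21,-0.14,-1.0],[0,0,0,0.08,0.2,-0.13,-1.0],[0,0,0,0.13,0.18,-0.11,-1.0],[0,0,0,0.17,0.14,-0.1,-1.0],[0,0,0,0.2,0.11,-0.06,-1.0],[0,0,0,0.22,0.06,-0.05,-1.0]]
[[0,0,0,0.22,0.04,-0.02,-1.0],[0,0,0,0.22,0,0,-1.0],[0,0,0,0.21,-0.02,0.01,-1.0],[0,0,0,0.21,-0.04,0.03,-1.0],[0,0,0,0.19,-0.06,0.03,-1.0],[0,0,0,0.2,-0.08,0.06,-1.0],[0,0,0,0.18,-0.1,0.07,-1.0],[0,0,0,0.16,-0.14,0.08,-1.0]]
end [ 0.5095 -0.0012  0.2366] [ 0.678  -0.678   0.2008 -0.2008]
```

carry_out(moves=[[[0,0,0,-0.2,-0.07,0.05,-1.0],[0,0,0,-0.21,-0.04,0.02,-1.0],[0,0,0,-0.24,0,0,-1.0],[0,0,0,-0.23,0.04,-0.02,-1.0],[0,0,0,-0.23,0.07,-0.05,-1.0],[0,0,0,-0.19,0.14,-0.09,-1.0],[0,0,0,-0.15,0.17,-0.11,-1.0],[0,0,0,-0.11,0.19,-0.12,-1.0]]])

```text
time: 14.63
tool_pos: [0.552, 0.0891, 0.2369]
tool_rot: [-0.197, 0.678, -0.678, 0.204]
contact_force: [-1.5, -10.5, 0.2]
gripper_width: 0.181
```

carry_out(moves=[[[0,0,0,-0.06,0.2,-0.14,-1.0],[0,0,0,-0.02,0.21,-0.13,-1.0],[0,0,0,0.03,0.21,-0.14,-1.0],[0,0,0,0.08,0.2,-0.13,-1.0],[0,0,0,0.13,0.18,-0.11,-1.0],[0,0,0,0.17,0.14,-0.1,-1.0],[0,0,0,0.2,0.11,-0.06,-1.0],[0,0,0,0.22,0.06,-0.05,-1.0]]])

```text
time: 15.3
tool_pos: [0.4895, 0.0622, 0.238]
tool_rot: [-0.202, 0.678, -0.678, 0.202]
contact_force: [0.6, -0.3, -1.5]
gripper_width: 0.181
```

```bash
python3 - <<'E'
from plan import *; from h import *; from plant import grab_frame
s=grab_frame("side"); t=grab_frame("top")
crop(s,170,320,130,260,5,"pics/s10.png"); crop(t,200,330,130,250,5,"pics/t10.png")
E
```

```text
(no output)
```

View pics/s10.png

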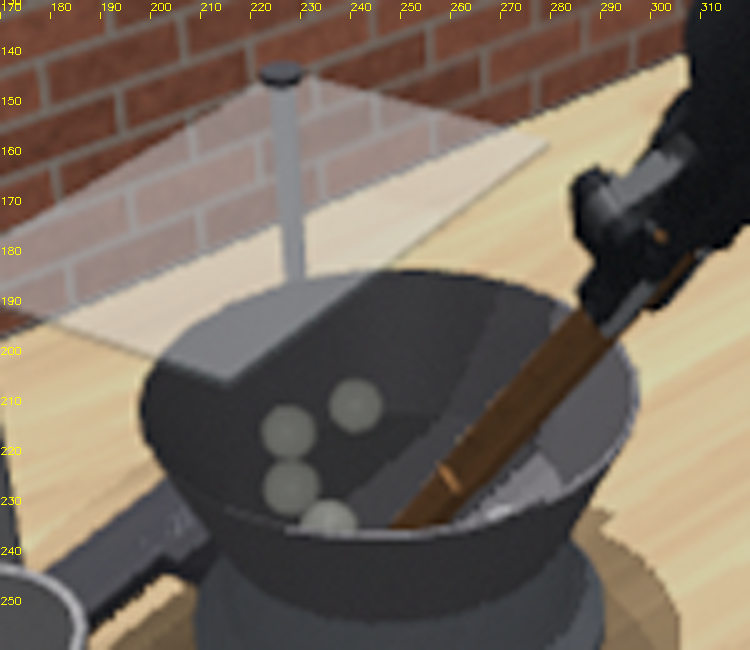

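View pics/t10.png

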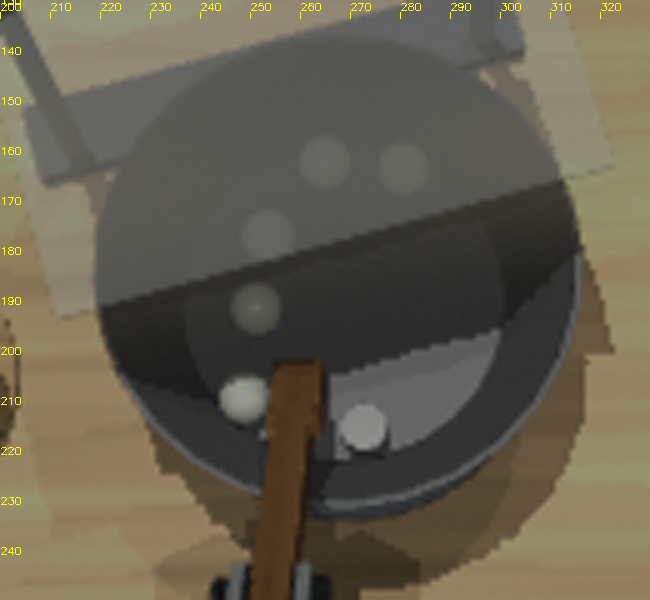

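carry_out(moves=[[[0,0,0,0.22,0.04,-0.02,-1.0],[0,0,0,0.22,0,0,-1.0],[0,0,0,0.21,-0.02,0.01,-1.0],[0,0,0,0.21,-0.04,0.03,-1.0],[0,0,0,0.19,-0.06,0.03,-1.0],[0,0,0,0.2,-0.08,0.06,-1.0],[0,0,0,0.18,-0.1,0.07,-1.0],[0,0,0,0.16,-0.14,0.08,-1.0]]])

```text
time: 16.07
tool_pos: [0.5089, -0.0015, 0.2367]
tool_rot: [-0.201, 0.678, -0.678, 0.201]
contact_force: [1.0, -0.5, -0.6]
gripper_width: 0.18
```

```bash
python3 - <<'E'
from fitpad import *
cmp()
s=grab_frame("side"); t=grab_frame("top")
crop(s,170,320,130,260,5,"pics/s11.png"); crop(t,200,330,130,250,5,"pics/t11.png")
C=np.array([.641,.0425]);Y=np.radians(14.8);M=np.array([[np.cos(Y),np.sin(Y)],[-np.sin(Y),np.cos(Y)]])
print("init");
for u,v in ((246,191),(250,177),(262,168.5),(277,171),(289,180)): print((M@(PZ(t,u,v,.08)[:2]-C)*1000).round())
E
```

```text
t 16.0667 dp [-0.0006 -0.0003  0.    ] drot [-0.   -0.   -0.01] F [ 1.02 -0.45 -0.63] w 0.17995139683295094 q [-0.21 -0.65  2.24  0.14  0.99  1.31]
init
[ 7. 48.]
[36. 31.]
[48. -1.]
[ 33. -32.]
[  5. -52.]
```

View pics/s11.png

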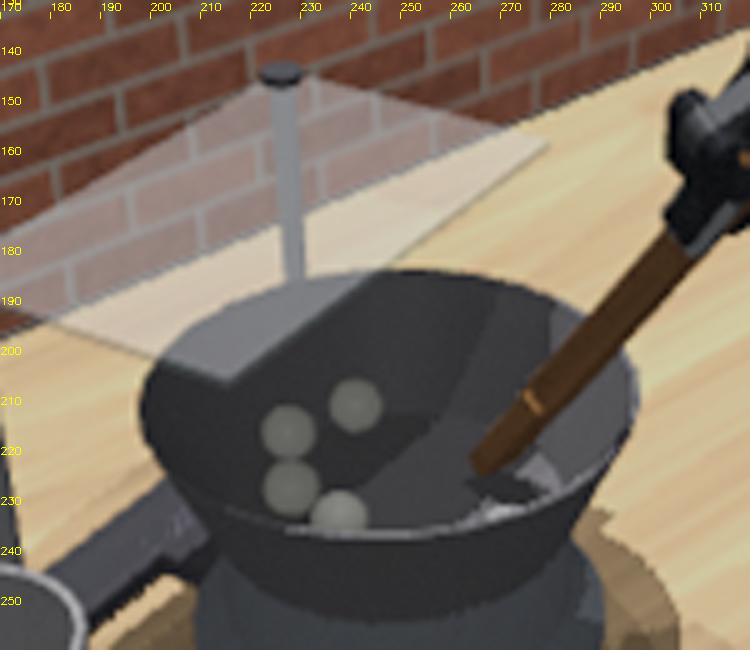

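View pics/t11.png

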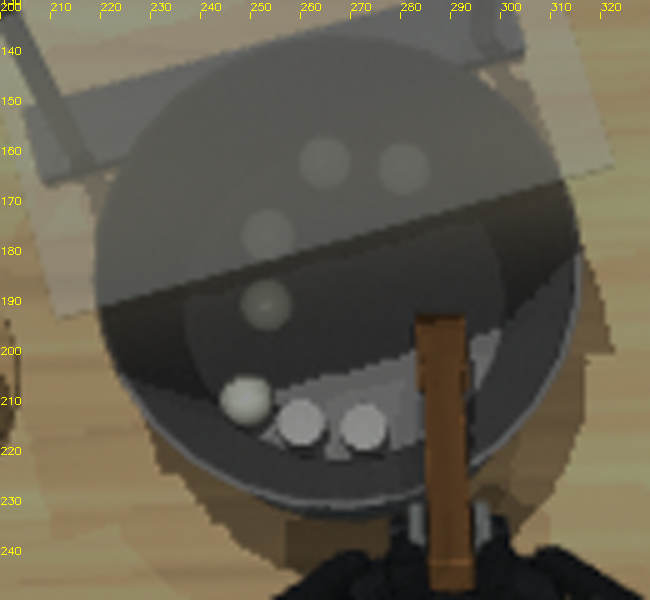

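```bash
cat >> stir.py <<'E'
def third(a):
    r=.048+.005*np.cos(np.radians(a)); q=circ(a,r); q[2]=.2365; return q
E
python3 - <<'E'
from stir import *
rows([(third(945+11.25*i),R33,1) for i in range(1,25)],-1)
E
```

```text
[[0,0,0,0,-0.21,0.14,-1.0],[0,0,0,0.07,-0.18,0.12,-1.0],[0,0,0,0.03,-0.19,0.12,-1.0],[0,0,0,-0.01,-0.2,0.13,-1.0],[0,0,0,-0.06,-0.19,0.12,-1.0],[0,0,0,-0.11,-0.18,0.12,-1.0],[0,0,0,-0.15,-0.17,0.11,-1.0],[0,0,0,-0.19,-0.13,0.09,-1.0]]
[[0,0,0,-0.22,-0.1,0.06,-1.0],[0,0,0,-0.25,-0.06,0.04,-1.0],[0,0,0,-0.26,-0.02,0.01,-1.0],[0,0,0,-0.26,0.04,-0.02,-1.0],[0,0,0,-0.24,0.07,-0.05,-1.0],[0,0,0,-0.22,0.12,-0.08,-1.0],[0,0,0,-0.18,0.16,-0.1,-1.0],[0,0,0,-0.13,0.18,-0.12,-1.0]]
[[0,0,0,-0.09,0.19,-0.12,-1.0],[0,0,0,-0.03,0.21,-0.14,-1.0],[0,0,0,0.01,0.2,-0.13,-1.0],[0,0,0,0.06,0.2,-0.13,-1.0],[0,0,0,0.11,0.17,-0.11,-1.0],[0,0,0,0.14,0.16,-0.1,-1.0],[0,0,0,0.16,0.12,-0.08,-1.0],[0,0,0,0.19,0.1,-0.06,-1.0]]
end [0.4959 0.064  0.2364] [ 0.678  -0.678   0.2008 -0.2008]
```

carry_out(moves=[[[0,0,0,0,-0.21,0.14,-1.0],[0,0,0,0.07,-0.18,0.12,-1.0],[0,0,0,0.03,-0.19,0.12,-1.0],[0,0,0,-0.01,-0.2,0.13,-1.0],[0,0,0,-0.06,-0.19,0.12,-1.0],[0,0,0,-0.11,-0.18,0.12,-1.0],[0,0,0,-0.15,-0.17,0.11,-1.0],[0,0,0,-0.19,-0.13,0.09,-1.0]]])

```text
time: 16.83
tool_pos: [0.5781, 0.016, 0.2365]
tool_rot: [-0.2, 0.678, -0.678, 0.2]
contact_force: [-2.9, -0.3, 1.0]
gripper_width: 0.177
```

carry_out(moves=[[[0,0,0,-0.22,-0.1,0.06,-1.0],[0,0,0,-0.25,-0.06,0.04,-1.0],[0,0,0,-0.26,-0.02,0.01,-1.0],[0,0,0,-0.26,0.04,-0.02,-1.0],[0,0,0,-0.24,0.07,-0.05,-1.0],[0,0,0,-0.22,0.12,-0.08,-1.0],[0,0,0,-0.18,0.16,-0.1,-1.0],[0,0,0,-0.13,0.18,-0.12,-1.0]]])

```text
time: 17.5
tool_pos: [0.5587, 0.087, 0.2366]
tool_rot: [-0.201, 0.678, -0.678, 0.201]
contact_force: [1.7, -1.6, -0.4]
gripper_width: 0.179
```

carry_out(moves=[[[0,0,0,-0.09,0.19,-0.12,-1.0],[0,0,0,-0.03,0.21,-0.14,-1.0],[0,0,0,0.01,0.2,-0.13,-1.0],[0,0,0,0.06,0.2,-0.13,-1.0],[0,0,0,0.11,0.17,-0.11,-1.0],[0,0,0,0.14,0.16,-0.1,-1.0],[0,0,0,0.16,0.12,-0.08,-1.0],[0,0,0,0.19,0.1,-0.06,-1.0]]])

```text
time: 18.17
tool_pos: [0.4951, 0.0639, 0.2383]
tool_rot: [-0.203, 0.678, -0.677, 0.202]
contact_force: [2.1, -0.7, -0.2]
gripper_width: 0.179
```

```bash
python3 - <<'E'
from fitpad import *
cmp()
s=grab_frame("side"); t=grab_frame("top")
crop(s,170,320,130,260,5,"pics/s12.png"); crop(t,200,330,130,250,5,"pics/t12.png")
E
```

```text
t 18.1667 dp [-0.0007 -0.0001  0.0019] drot [ 0.27 -0.04 -0.03] F [ 2.07 -0.7  -0.23] w 0.17921605456014103 q [-0.03 -0.69  2.26  0.02  0.99  1.53]
```

View pics/s12.png

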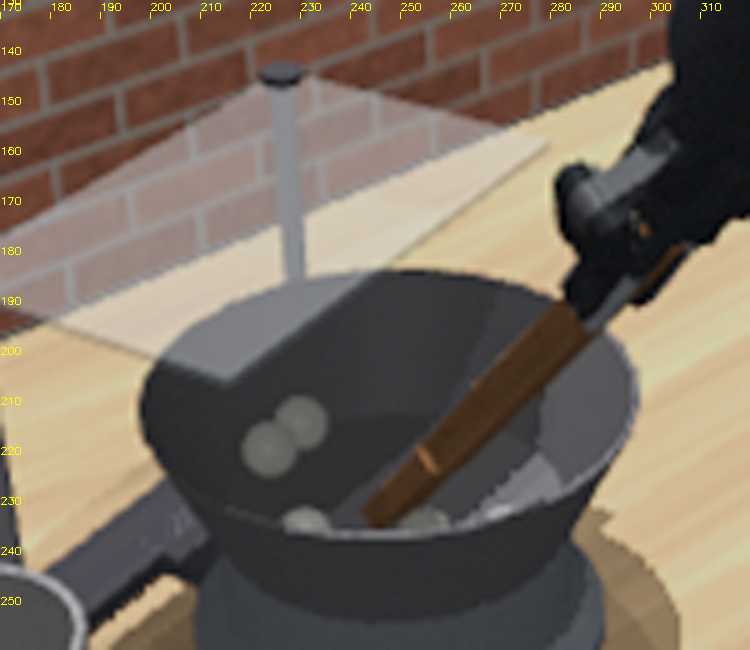

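View pics/t12.png

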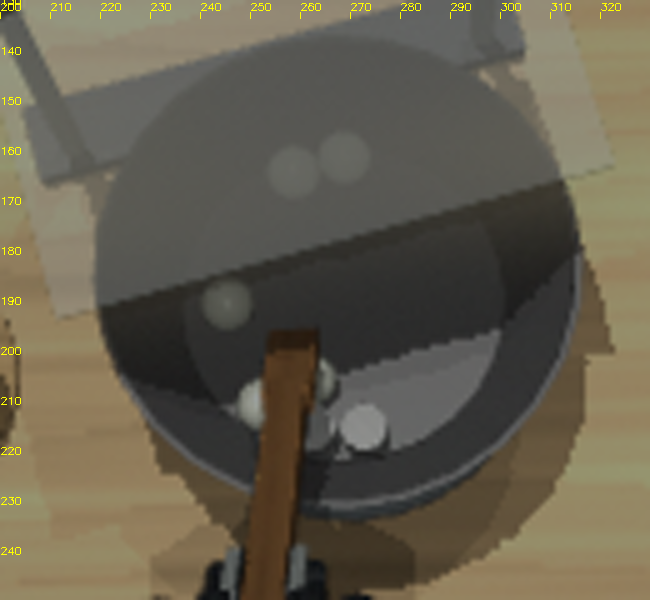

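carry_out(moves=[[[0,0,0,0,0,-0.2,-1],[0,0,0,0,0,-0.3,-1],[0,0,0,0,0,-0.4,-1],[0,0,0,0,0,-0.4,-1],[0,0,0,0,0,-0.5,-1],[0,0,0,0,0,-0.5,-1],[0,0,0,0,0,-0.5,-1],[0,0,0,0,0,-0.4,-1]]])

```text
time: 18.93
tool_pos: [0.4238, 0.0643, 0.3445]
tool_rot: [-0.2, 0.678, -0.678, 0.2]
contact_force: [1.0, 0.3, -0.0]
gripper_width: 0.175
```

```bash
python3 - <<'E'
from fitpad import *
p,R=get(); put(p-R.apply([0,0,.04*3.2]),R)
cmp(); fit("f13")
s=grab_frame("side"); t=grab_frame("top")
crop(s,170,320,130,260,5,"pics/s13.png"); crop(t,180,330,130,270,5,"pics/t13.png")
E
```

```text
t 18.9333 dp [-0.0024  0.0003  0.0008] drot [-0.13 -0.03 -0.03] F [ 0.98  0.26 -0.02] w 0.17489592189499348 q [-0.04 -0.93  2.2   0.02  1.29  1.53]
[334, 463]
tip exp [0.5329 0.064  0.1793] fit [0.5478 0.0653 0.1935] rot deg [5.75 0.3 ] med 0.0008563324023754328
```

View pics/s13.png

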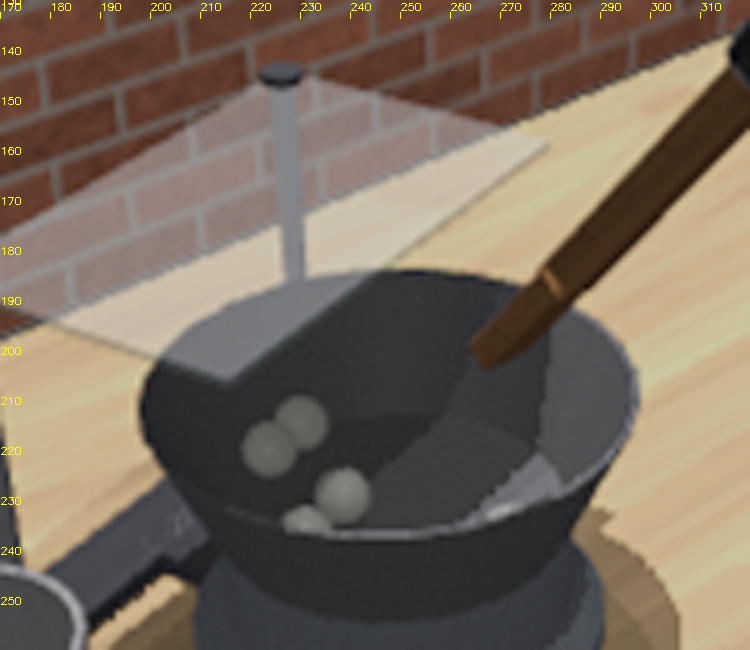

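View pics/t13.png

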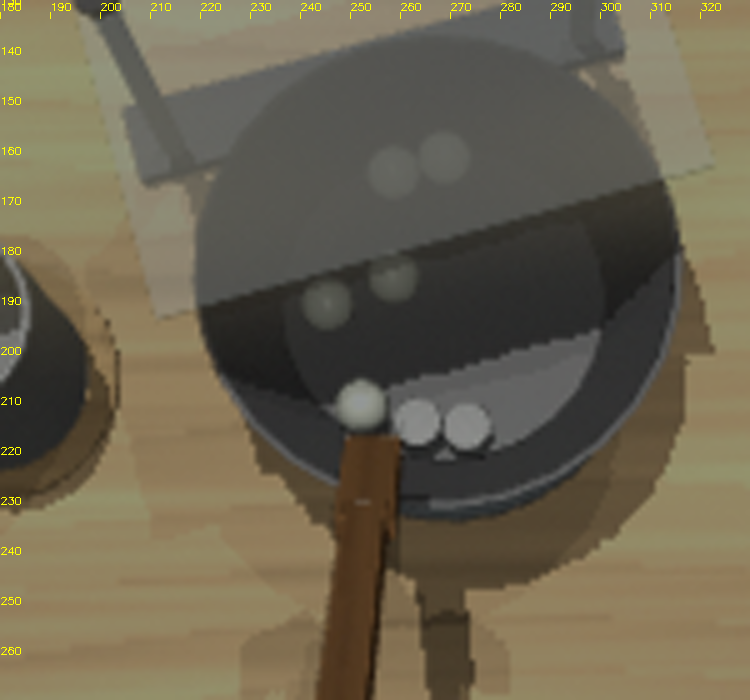

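```bash
sed -i 's/print("tip exp"/_=print("tiltsum",np.degrees(np.arctan2(*(R*Ro.from_rotvec([x[3],x[4],0])).as_matrix()[[0,2],2]*[1,-1])).round(2),"off",R.inv().apply(x[:3]-p).round(4));print("tip exp"/' fitpad.py
python3 - <<'E'
from fitpad import *
cmp(); fit("f14"); fit("f15");cmp()
E
```

```text
t 19.1333 dp [-0.0013  0.0001 -0.0007] drot [-0.1  -0.02 -0.03] F [-0.79 -0.6  -0.62] w 0.18073699948033284 q [-0.04 -0.93  2.21  0.02  1.29  1.53]
[335, 566]
tiltsum 38.23 off [-0.0016 -0.019   0.1965]
tip exp [0.5329 0.064  0.1793] fit [0.5492 0.0656 0.1892] rot deg [5.23 0.01] med 0.0004007161334639072
[395, 573]
tiltsum 38.24 off [-0.0016 -0.0181  0.1964]
tip exp [0.5329 0.064  0.1793] fit [0.5483 0.0656 0.1889] rot deg [ 5.24 -0.04] med 0.0005926906988723726
t 19.3333 dp [-0.0011 -0.0001 -0.002 ] drot [-0.21 -0.01 -0.01] F [ 0.15 -0.46 -1.29] w 0.17418086713188624 q [-0.04 -0.93  2.21  0.02  1.29  1.53]
```

```bash
cat > back.py <<'E'
from plan import *
off=np.array([-.0016,-.0186,.1965]); RB=tiltR(23.5)
def tcp(tip,R=RB): return np.array(tip)-R.apply(off)
E
python3 - <<'E'
from back import *
p,R=get()
rows([(tcp([.535,.10,.195],R),R,2),(tcp([.535,.2625,.195]),RB,8),(tcp([.6165,.2625,.178]),RB,5)],-1)
E
```

```text
[[0,0,0,-0.43,0.1,-0.16,-1.0],[0,0,0,-0.43,0.11,-0.15,-1.0],[-0.24,0,0,-0.51,-0.1,0,-1.0],[-0.23,0,0,-0.51,-0.1,-0.01,-1.0],[-0.24,0,0,-0.5,-0.11,0,-1.0],[-0.24,0,0,-0.51,-0.1,-0.01,-1.0],[-0.24,0,0,-0.51,-0.1,-0.01,-1.0],[-0.23,0,0,-0.51,-0.1,-0.01,-1.0]]
[[-0.24,0,0,-0.51,-0.1,-0.01,-1.0],[-0.24,0,0,-0.5,-0.11,-0.02,-1.0],[0,0,0,0,-0.34,0.24,-1.0],[0,0,0,0,-0.34,0.24,-1.0],[0,0,0,0,-0.34,0.24,-1.0],[0,0,0,0,-0.34,0.24,-1.0],[0,0,0,0,-0.33,0.24,-1.0]]
end [0.5209 0.2608 0.3508] [ 0.6923 -0.6923  0.144  -0.144 ]
```

carry_out(moves=[[[0,0,0,-0.43,0.1,-0.16,-1.0],[0,0,0,-0.43,0.11,-0.15,-1.0],[-0.24,0,0,-0.51,-0.1,0,-1.0],[-0.23,0,0,-0.51,-0.1,-0.01,-1.0],[-0.24,0,0,-0.5,-0.11,0,-1.0],[-0.24,0,0,-0.51,-0.1,-0.01,-1.0],[-0.24,0,0,-0.51,-0.1,-0.01,-1.0],[-0.23,0,0,-0.51,-0.1,-0.01,-1.0]]])

```text
time: 20.0
tool_pos: [0.4317, 0.2216, 0.3619]
tool_rot: [-0.157, 0.69, -0.689, 0.158]
contact_force: [0.2, -0.6, -1.4]
gripper_width: 0.178
```

carry_out(moves=[[[-0.24,0,0,-0.51,-0.1,-0.01,-1.0],[-0.24,0,0,-0.5,-0.11,-0.02,-1.0],[0,0,0,0,-0.34,0.24,-1.0],[0,0,0,0,-0.34,0.24,-1.0],[0,0,0,0,-0.34,0.24,-1.0],[0,0,0,0,-0.34,0.24,-1.0],[0,0,0,0,-0.33,0.24,-1.0],[0,0,0,0,0,0,-1.0]]])

```text
time: 20.67
tool_pos: [0.5212, 0.2601, 0.3475]
tool_rot: [0.142, -0.692, 0.693, -0.143]
contact_force: [-0.4, -0.2, -1.1]
gripper_width: 0.177
```

```bash
python3 - <<'E'
from fitpad import *
cmp(); fit("f16"); fit("f17")
E
```

```text
t 20.6667 dp [ 0.0003 -0.0006 -0.0033] drot [-0.25  0.15  0.01] F [-0.4  -0.23 -1.11] w 0.17669428523778186 q [ 0.41 -0.32  1.8  -0.17  1.29  2.  ]
[340, 776]
tiltsum 28.63 off [-0.0004 -0.0188  0.1988]
tip exp [0.5991 0.2608 0.171 ] fit [0.6174 0.2612 0.1759] rot deg [5.13 0.03] med 0.0004848619668011301
[341, 761]
tiltsum 28.93 off [-0.0009 -0.0194  0.1965]
tip exp [0.5991 0.2608 0.171 ] fit [0.617  0.2617 0.1783] rot deg [5.43 0.03] med 0.0006060620268778386
```

View pics/f17_side.png

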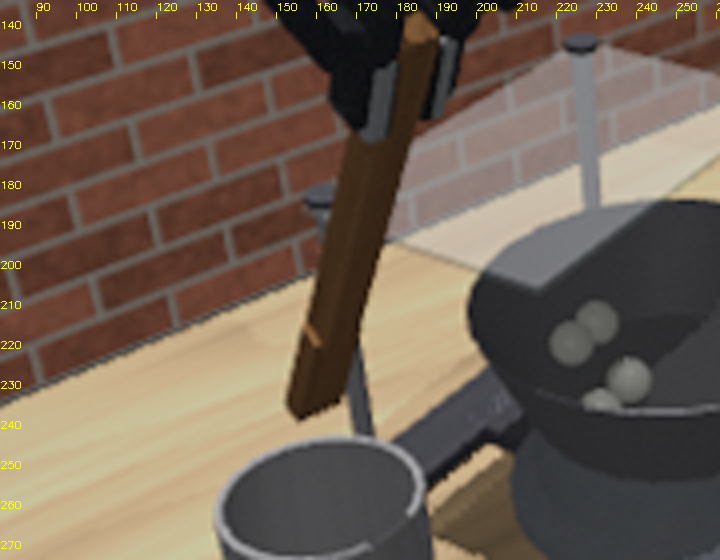

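View pics/f17_top.png

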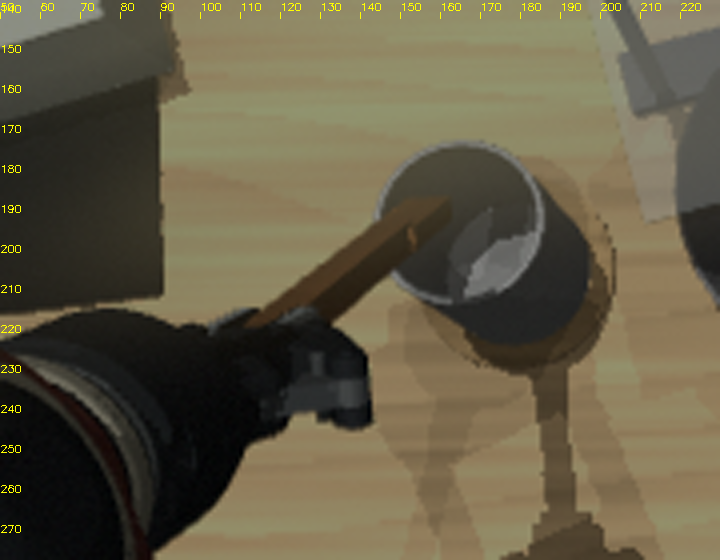

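```bash
python3 - <<'E'
from back import *
rows([(tcp([.637,.262,.09]),RB,5),(tcp([.6545,.2625,.012]),RB,7)],-1)
E
```

```text
[[0,0,0,0,0.08,0.44,-1.0],[0,0,0,0,0.08,0.45,-1.0],[0,0,0,0.01,0.08,0.44,-1.0],[0,0,0,0,0.08,0.45,-1.0],[0,0,0,0,0.08,0.44,-1.0],[0,0,0,0,0.05,0.28,-1.0],[0,0,0,0,0.06,0.28,-1.0],[0,0,0,-0.01,0.05,0.28,-1.0]]
[[0,0,0,0,0.06,0.28,-1.0],[0,0,0,0,0.05,0.28,-1.0],[0,0,0,0,0.05,0.28,-1.0],[0,0,0,0,0.06,0.29,-1.0]]
end [0.5591 0.2608 0.1846] [ 0.6923 -0.6923  0.144  -0.144 ]
```

carry_out(moves=[[[0,0,0,0,0.08,0.44,-1.0],[0,0,0,0,0.08,0.45,-1.0],[0,0,0,0.01,0.08,0.44,-1.0],[0,0,0,0,0.08,0.45,-1.0],[0,0,0,0,0.08,0.44,-1.0],[0,0,0,0,0.05,0.28,-1.0],[0,0,0,0,0.06,0.28,-1.0],[0,0,0,-0.01,0.05,0.28,-1.0]]])

```text
time: 21.53
tool_pos: [0.5483, 0.2609, 0.2297]
tool_rot: [-0.145, 0.692, -0.692, 0.144]
contact_force: [-0.3, 0.8, -0.9]
gripper_width: 0.178
```

carry_out(moves=[[[0,0,0,0,0.06,0.28,-1.0],[0,0,0,0,0.05,0.28,-1.0],[0,0,0,0,0.05,0.28,-1.0],[0,0,0,0,0.06,0.29,-1.0],[0,0,0,0,0,0,-1.0]]])

```text
time: 21.95
tool_pos: [0.5576, 0.2601, 0.1814]
tool_rot: [-0.142, 0.693, -0.692, 0.143]
contact_force: [0.8, -0.8, -1.2]
gripper_width: 0.178
```

```bash
python3 - <<'E'
from fitpad import *
cmp()
s=grab_frame("side"); t=grab_frame("top")
crop(s,100,300,100,300,3,"pics/s18.png"); crop(t,100,220,170,290,6,"pics/t18.png")
E
```

```text
t 21.95 dp [-0.0016 -0.0007 -0.0032] drot [-0.17  0.08 -0.04] F [ 0.77 -0.8  -1.16] w 0.1778426008126002 q [ 0.38 -0.15  1.93 -0.18  0.99  2.03]
```

View pics/s18.png

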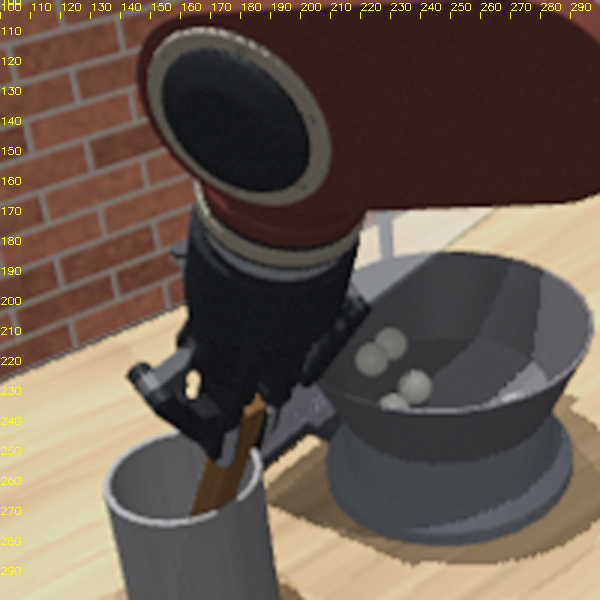

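View pics/t18.png

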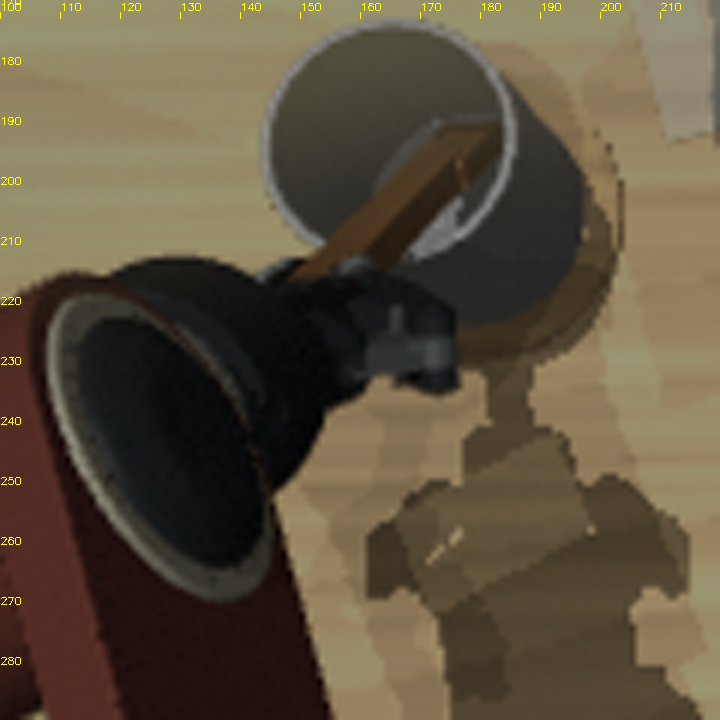

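carry_out(moves=[[[0,0,0,0,0.01,0.023,-1],[0,0,0,0,0.01,0.023,-1],[0,0,0,0,0,0,-1]]])

```text
time: 22.3
tool_pos: [0.5583, 0.2607, 0.1833]
tool_rot: [-0.144, 0.692, -0.692, 0.144]
contact_force: [0.8, 0.0, -1.0]
gripper_width: 0.179
```

carry_out(moves=[[[0,0,0,0,0.01,0.023,-1],[0,0,0,0,0,0,-1]]])

```text
time: 22.47
tool_pos: [0.5581, 0.2606, 0.1819]
tool_rot: [-0.144, 0.692, -0.692, 0.144]
contact_force: [-0.1, 0.4, -0.8]
gripper_width: 0.177
```

carry_out(moves=[[[0,0,0,0,0.01,0.023,-1],[0,0,0,0,0,0,-1]]])

```text
time: 22.63
tool_pos: [0.5581, 0.2606, 0.1807]
tool_rot: [-0.144, 0.692, -0.692, 0.144]
contact_force: [-0.3, 0.3, -0.9]
gripper_width: 0.177
```

carry_out(moves=[[[0,0,0,0,0.01,0.023,-1],[0,0,0,0,0,0,-1]]])

```text
time: 22.8
tool_pos: [0.5583, 0.2607, 0.1798]
tool_rot: [-0.144, 0.692, -0.692, 0.144]
contact_force: [0.2, -0.1, -0.8]
gripper_width: 0.178
```

carry_out(moves=[[[0,0,0,0,0.01,0.023,-1],[0,0,0,0,0,0,-1]]])

```text
time: 22.97
tool_pos: [0.5585, 0.2607, 0.1792]
tool_rot: [-0.144, 0.692, -0.692, 0.144]
contact_force: [0.1, 0.2, -0.0]
gripper_width: 0.178
```

carry_out(moves=[[[0,0,0,0,0.01,0.023,-1],[0,0,0,0,0,0,-1]]])

```text
time: 23.13
tool_pos: [0.5587, 0.2609, 0.1789]
tool_rot: [-0.145, 0.692, -0.692, 0.144]
contact_force: [-1.3, -0.2, 3.6]
gripper_width: 0.177
```

carry_out(moves=[[[0,0,0,0,0,0,-0.4],[0,0,0,0,0,0,-0.2],[0,0,0,0,0,0,0.2],[0,0,0,0,0,0,0.6],[0,0,0,0,0,0,1],[0,0,0,0,0,0,1],[0,0,0,0,0,0,1],[0,0,0,0,0,0,1]]])

```text
time: 23.8
tool_pos: [0.5581, 0.2606, 0.1777]
tool_rot: [-0.144, 0.692, -0.692, 0.144]
contact_force: [0.2, 0.3, 0.5]
gripper_width: 1.0
```

carry_out(moves=[[[0,0,0,0,0,-0.1,1],[0,0,0,0,0,-0.3,1],[0,0,0,0,0,-0.5,1],[0,0,0,0,0,-0.6,1],[0,0,0,0,0,-0.6,1],[0,0,0,0,0,-0.6,1],[0,0,0,0,0,-0.6,1],[0,0,0,0,0,-0.5,1]]])

```text
time: 24.47
tool_pos: [0.4969, 0.2608, 0.3206]
tool_rot: [-0.145, 0.692, -0.692, 0.145]
contact_force: [0.4, -0.8, 0.9]
gripper_width: 0.998
```

```bash
python3 - <<'E'
from fitpad import *
s=grab_frame("side"); t=grab_frame("top"); print(state()["time"],state()["tool_pos"],state()["gripper_width"])
cv2.imwrite("pics/s19.png",s["frame"][:,:,::-1]);cv2.imwrite("pics/t19.png",t["frame"][:,:,::-1])
E
```

```text
24.5667 [0.4981859  0.26159018 0.32379715] 0.9993134834482907
```

View pics/s19.png

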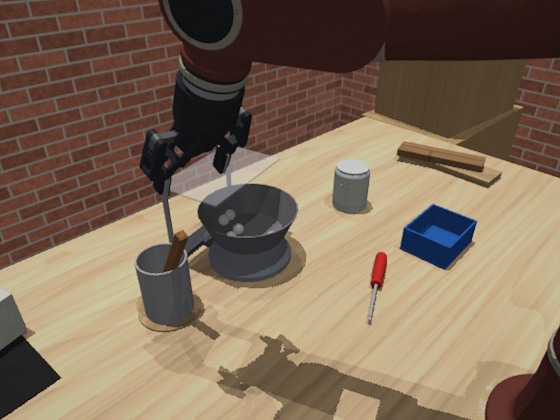

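View pics/t19.png

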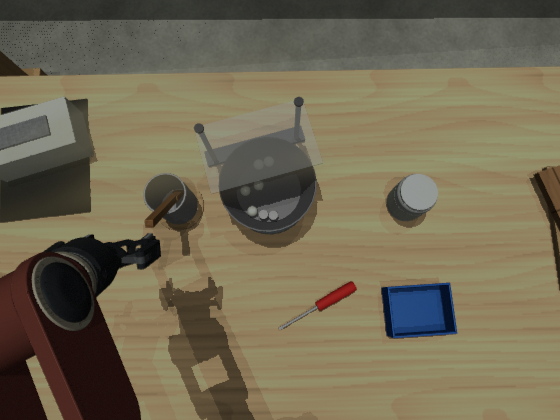

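```bash
python3 - <<'E'
from plant import ticket
print(ticket.job_done())
E
```

```text
the job is handed in; nothing more can be done
None
```

The stirring is done and the paddle is back in the tin, blade down. I handed the job in at about 24.6 s of the 66 s allowed; no verdict came back.

**Stirring:** I took the paddle from the tin and found the bowl floor by light contact (about 6 N). With the blade about 3 mm above the floor, I stirred just under 3 anticlockwise turns at 44–54 mm radius, reaching under the shield. I went past two turns because after two some balls were still near their starting places.

**Last pictures:**
- **Pieces:** All five balls and both slugs are in the bowl. By my tracking each ball has moved roughly 25–60 mm, though I could not always tell which ball was which. The slugs are now in the near half.
- **Shield:** The stick and fingers stayed clear of it in every picture I took.
- **Paddle:** It leans in the tin as it did at the start, with the gripper open and about 15 cm back from it.
- **Bystanders:** The paint can, screwdriver and parts bin are where they were.

**Less clean:**
- **Force peak:** The highest wrist force I read was about 10.5 N, for a moment, probably when a ball was squeezed against the wall. Readings come only at the end of each move, so a brief higher peak could have been missed.
- **Paddle slip:** The paddle had turned about 5 degrees in the grip by the end of stirring. I measured this and corrected for it before putting the paddle back.
- **Blade height:** My camera estimates of the blade tip height disagreed by several millimetres, so I relied on the floor contact instead.

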